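# Turn round a power-module ageing jig

## Robot

A 6-joint arm with a two-finger parallel gripper is mounted at the origin on the work surface. World frame = base frame: x ahead of the robot, y to its left, z up, the work surface at z = 0. Lengths are in m, angles in degrees, forces in N, time in s.
With the tool pointing down it reaches from about 0.4 to 0.825 m from the base axis. Payload 7 kg.
Tool frame: the origin (TCP) lies at the very end of the fingers, on their centre line; the grasp point (between the pads) lies 19 mm behind it (r.grip_point_offset is the distance from the TCP to the grasp point, in m); z points along the fingers, y is the line along which they close (so a half turn about z gives the same grasp; the last joint's range is limited). The gripper opens to 85 mm and grips with 20 to 120 N. Pads are 22 mm wide; open, the fingers measure 114 mm over their backs; the gripper's body (76 mm by 85 mm) begins 54 mm behind the grasp point. The pads swing forward as they close: fully open they stand 13 mm farther back than shut.
Start: joints at [88.241, 20.546, 0.682, 0, -70.136, -16.507], TCP at [0.212, 0.641, 0.231] pointing down, gripper open.
Joint ranges: [-176.03, 176.03], [-82.01, 121.73], [-58.28, 71.71], [-173.87, 95.51], [-174.79, -0.11], [-173.66, 173.66]. Speed limits (degrees/s): [136.94, 136.94, 172.46, 180, 180, 180].

## Interface

Orientations are given as a 3x3 rotation matrix whose columns are the frame's x, y, z axes.
In Python, from station import r gives the robot as it stands.
- The arm moves only by the shell command python3 -m handwheel 'ROWS' [FORCE]. ROWS is JSON, a list of rows, each a list of 3 entries, a list of its own where there are three numbers: the shift along the tool's x, y, z as a fraction of full scale, then the turn about the tool's z as a fraction of full scale, then the closure in counts, from 0 (fully open) to 255 (shut). A call has exactly 5 rows; each row is the pose to reach, as a shift and turn from the pose commanded when the call began, along the tool's axes at that moment, turning the shorter way round; what a row does not reach only later rows make up. Full scale, the value 1, is 150 mm for a shift and 360 degrees for a turn. A row lasts 1/10 s, in which the tool goes at most 50 mm and 8.59 degrees, less where a joint would pass 70% of its speed; a pose out of reach is approached as far as the arm can. A call with a number of a shift or a turn outside -1 to 1 is refused whole. A call with a gripper value outside its range is refused whole. The fingers move at their own pace and stop on an object; FORCE is the grip in N (left out, the last holds). Time passes only in rows, so rows that repeat a pose let the fingers close, or fill a call up. It gives the time, the measured TCP pose, the force, the opening and the grip force at its end, in the units of the state.
- r.read_state(): the state, without advancing time (a new reading comes with each control period).
- r.get_image(name): name is "scene" or "top" or "wrist"; returns the picture (420x560x3 uint8, blue, green, red); there is no depth.
- r.calibration(name): a dict with "mtx" (3x3 intrinsics, pixels), "xyz" and "attitude" of the camera in the world. Camera axes: x right, y down, z forward; pixel columns grow to the right and rows downward; lengths in m; the calibration is good to about 2 mm. The wrist camera is an equidistant fisheye: a pixel r from the principal point sees the ray r / f radians off the axis. A picture is of the moment at which its call begins: read the wrist's pose just before it. calibration takes no time and is no camera call; for the wrist camera it gives the pose at the moment of the call.
- r.sign_off(): hands the job in; it is judged then, once.
Trained networks look in the newest picture that a camera, given by its name, has taken for a name from the list of things; names that differ only in an ending like _2 or _b are one class to them, and where a whole thing is asked for, a point or a joint stands for the part that bears it (a point fixed in the world has none). Each returns a list of dicts, best first, with "p" (0 to 1); they miss things now and then, are a little off and sometimes report something else, mostly with a low value. They report only what shows in the picture. A call takes as long as a camera call. They do not tell look-alikes from the thing itself.
- r.boxes_of(camera, name): "rect" ([centre column, centre row, width, height] as shares, 0 to 1, of the picture: columns of its width, rows of its height, round what is visible of it).
- r.landmark_of(camera, name): "centre" ([column, row] as shares, 0 to 1, of the picture: columns of its width, rows of its height: a listed point, or the origin of a listed thing).
The state is a dict: "clock": time; "q": joint angles; "joint_vel": joint speeds; "joint_efforts": joint torques, N m; "tool_pos": TCP position; "tcp_rot": TCP orientation; "contact_force": force on the tool from outside, world axes, zero at the start; "ft_torque": the same for the moment, N m; "width": finger opening in m; "gripper_force": force on a finger pad.
Only numpy, scipy, OpenCV 4.12 (cv2) and the standard library are available. Lean on these libraries where they do the work, as an engineer would, in place of code of your own. Each camera call takes 0.05 s, during which the arm holds its last target. There are 200 camera calls.

## Task

Turn the ageing jig round for the next run: swing its clamp up, lay the aged modules from its nests flat in the white tray, side by side, and set every fresh finned module from the bench into a nest of its own with the terminals towards the clamp's hinge; shut the clamp fully so that it drives them home. Then turn the slotted trimmer with the grey tuning tool until the meter needle stands in the middle band, and stand the tool back upright in its holder, leaving the other things on the bench where they are.

Things in the scene. Friction and masses are not known exactly. Their poses are not given: they have to be found in the camera images.
- module0_center (a point): Centre of a power module, 16 mm above its underside; a fresh one, two or three of them lie on the bench, an absent one gives None. A brick 80 mm long (x), 40 wide (y), 32 high, about 0.12 kg: black base, lengthwise aluminium fins on top, and at the +x end a black terminal block with two brass studs. z up. Grip it across its width.
- module1_center (a point): Centre of a power module, 16 mm above its underside; a fresh one, two or three of them lie on the bench, an absent one gives None. A brick 80 mm long (x), 40 wide (y), 32 high, about 0.12 kg: black base, lengthwise aluminium fins on top, and at the +x end a black terminal block with two brass studs. z up. Grip it across its width.
- module2_center (a point): Centre of a power module, 16 mm above its underside; a fresh one, two or three of them lie on the bench, an absent one gives None. A brick 80 mm long (x), 40 wide (y), 32 high, about 0.12 kg: black base, lengthwise aluminium fins on top, and at the +x end a black terminal block with two brass studs. z up. Grip it across its width.
- aged0_center (a point): Centre of an aged module of the last run, alike in every way to the fresh ones; one or two of the three sit in the nests at the start (aged0, if it is there, in nest0, raised 6 mm above home, terminals towards the hinge); an absent one gives None.
- aged1_center (a point): Centre of an aged module of the last run, alike in every way to the fresh ones; one or two of the three sit in the nests at the start (aged1, if it is there, in nest1, raised 6 mm above home, terminals towards the hinge); an absent one gives None.
- aged2_center (a point): Centre of an aged module of the last run, alike in every way to the fresh ones; one or two of the three sit in the nests at the start (aged2, if it is there, in nest2, raised 6 mm above home, terminals towards the hinge); an absent one gives None.
- tray_in (a point): White tray for aged modules, 120 mm (x) by 200 mm (y) outside, walls 4 mm thick, rim 30 mm above the bench: this is the middle of its inner floor, 4 mm above the bench. It takes two modules side by side, long sides along x.
- nest0 (a point): First (rightmost) of three like nests in a row on the jig; any module fits any. This is the place of a module's centre when driven home, 34 mm above the bench; x points to the clamp hinge, y along the row (nests 78 mm apart), z up. Until the clamp shuts, a sprung probe plate (2 N at rest, 3 N at home) carries the module 6 mm above home.
- nest1 (a point): Middle nest. Slanted black guides funnel the module in: 15 to 39 mm above the bench, 1.2 mm clear all round when home, 2.8 mm at the raised rest, about 6 mm at the top. The long sides leave the middle 45 mm free for fingers; the base plate under them is 15 mm above the bench.
- nest2 (a point): Third (leftmost) nest, next to the console; as nest0.
- clamp (a joint): Angle of the clamp frame in rad: 0 shut (stop), grows as the handle goes up and away from the robot, 1.85 open (stop). Stiff hinge, stays where left; 6 to 10 N at the handle. Two side arms 238 mm apart carry the handle and, 70 mm from the hinge, a padded pressure bar that drives the modules home over the last 0.1 rad. Starts let up a little (0.13 to 0.35); the nests are free from above beyond 1.4 rad.
- clamp_handle (a point): Middle of the clamp's handle bar, a round black bar 14 mm thick and 230 mm long, free in the middle, parallel to the hinge; moves with the clamp. 55 mm above the bench when the clamp is shut.
- clamp_hinge (a point): Middle of the clamp's hinge line, 55 mm above the bench, fixed to the jig, 70 mm beyond nest1. Its y axis runs along the hinge, x away from the robot, z up; the handle is 160 mm from it (towards -x when shut).
- trimmer (a joint): Angle of the trimmer in rad, -1.57 to 1.57, grows clockwise seen from above; stiff (0.06 N m), stays where it is left. It drives the needle: needle angle is half the trimmer angle. Starts well on the minus side.
- trimmer_slot (a point): Middle of the trimmer's top face, a white slotted disc 32 mm across on the console, 52 mm above the bench, 50 mm nearer the robot and 168 mm farther left than nest1 (along the jig's axes). The slot runs along this point's x axis (turns with the trimmer): 22 mm long, 6 mm wide, 8 mm deep. With the trimmer at 0 the slot runs along the jig's x.
- needle (a joint): Angle of the meter needle in rad, clockwise from above; 0 is the middle of the scale, the black middle band covers about -0.1 to 0.1. It follows the trimmer. The needle is black, 50 mm long, on the flat white dial that faces up on the console behind the trimmer; the middle band lies straight beyond its pivot along the jig's +x.
- tool_center (a point): Grey plastic tuning tool, 140 mm long, 45 g, upright in its holder, blade down; this point is 70 mm above the blade's tip, z up. Square handle 16 x 16 mm, flats along x and y; blade 16 mm wide (along x), 3 mm thick (along y), 14 mm long. A guard 30 mm square, underside 48 mm above the tip, rests on the holder.
- tool_tip (a point): Middle of the lower edge of the tool's blade.
- stand_mouth (a point): Tool holder, a fixed black block 60 x 60 x 50 mm: this is the middle of its square hole at the top face, 50 mm above the bench; x and y run along the hole's sides. Hole 21 mm wide, 49 mm deep; the tool hangs in it by its guard, the tip 48 mm below the mouth.
- spool: White plastic spool, 64 mm across, 46 mm high; origin under its centre. Not part of the job: leave it.
- tape: Roll of amber tape lying flat, 90 mm across, 18 mm high. Not part of the job: leave it.
- flux: Small clear bottle, 44 mm across, 100 mm tall. Not part of the job: leave it.
- driver: Screwdriver lying on the bench. Not part of the job: leave it.
- panel: Blue circuit panel with rows of black headers, 110 x 80 mm, lying flat. Not part of the job: leave it.
There are look-alikes about, which are no part of the job. Leave any brown or orange look-alike of the part that bears aged0_center alone.

How it is judged:
By the outcome, as a careful person would: the job done as asked, in the order asked, and still so for the second after the job is handed in, with the robot touching nothing.
Of aged0, aged1, aged2 only 1 to 2 are there at a start; the rules pass over those that are not, and their reading is None.
Of module0, module1, module2 only 2 to 3 are there at a start; the rules pass over those that are not, and their reading is None.
At some moment in a run one of module0, module1, module2 may be knocked a few centimetres aside while the robot is not near it.
It also fails if it takes over 210 s, if anything falls off the work surface, if the arm or the gripper's body presses on something with over 40 N, if the wrist force passes 120 N, or if a joint passes its speed limit or range.

## Working session

There is one attempt and no reset: what is moved stays moved. The work goes in short steps, Python scripts to look and compute and a shell command to move; the robot and the scene stay as the last step left them, time stands still between calls to the robot, and variables do not carry over. Pictures are saved under pics/ and viewed, at most 14 in all, crops included, and the job is handed in when it is done.

```bash
ls; mkdir -p pics; python3 - <<'E'
from station import r
import cv2,numpy as np
np.set_printoptions(precision=4,suppress=True)
s=r.read_state();print(s['clock'],s['tool_pos'],s['tcp_rot'],s['width'])
for c in ("scene","top"):
    im=r.get_image(c);cv2.imwrite(f"pics/{c}0.png",im)
    k=r.calibration(c);print(c,k)
    for n in ["module0_center","aged0_center","tray_in","nest0","nest1","nest2","clamp_handle","clamp_hinge","trimmer_slot","tool_center","stand_mouth"]:
        print(n,[(round(d['p'],2),round(d['centre'][0]*560),round(d['centre'][1]*420)) for d in r.landmark_of(c,n)][:6])
print(r.calibration("wrist"))
E
```

```text
pics
0.0 [0.2115 0.6405 0.2303] [[ 0.9496 -0.3135 -0.0004]
 [-0.3135 -0.9496 -0.0016]
 [ 0.0002  0.0017 -1.    ]] 0.08536139524256281
scene {'mtx': array([[510.6517,   0.    , 286.3347],
       [  0.    , 510.6517, 206.6581],
       [  0.    ,   0.    ,   1.    ]]), 'xyz': array([1.3647, 0.4639, 0.9556]), 'attitude': array([[-0.4811,  0.5971, -0.6419],
       [ 0.8765,  0.3131, -0.3657],
       [-0.0174, -0.7386, -0.6739]])}
module0_center [(0.29, 418, 231)]
aged0_center [(0.8, 203, 168), (0.66, 253, 147), (0.63, 249, 210)]
tray_in [(0.89, 411, 286)]
nest0 [(0.91, 277, 219), (0.71, 302, 231), (0.57, 252, 211)]
nest1 [(0.91, 277, 219), (0.71, 302, 231), (0.57, 252, 211)]
nest2 [(0.91, 277, 219), (0.71, 302, 231), (0.57, 252, 211)]
clamp_handle [(0.92, 291, 184)]
clamp_hinge [(0.68, 258, 232), (0.59, 157, 172)]
trimmer_slot [(0.56, 418, 219), (0.55, 341, 226), (0.53, 273, 220)]
tool_center [(0.84, 419, 219)]
stand_mouth [(0.67, 415, 233)]
top {'mtx': array([[396.6438,   0.    , 278.9983],
       [  0.    , 396.6438, 202.3303],
       [  0.    ,   0.    ,   1.    ]]), 'xyz': array([0.38
[... 239 characters left out ...]
5, 192)]
tray_in [(0.63, 161, 177)]
nest0 [(0.78, 314, 192), (0.69, 263, 183), (0.64, 288, 190)]
nest1 [(0.78, 314, 192), (0.69, 263, 183), (0.64, 288, 190)]
nest2 [(0.78, 314, 192), (0.69, 263, 183), (0.64, 288, 190)]
clamp_handle [(0.68, 169, 125), (0.67, 286, 214)]
clamp_hinge [(0.85, 295, 159)]
trimmer_slot [(0.54, 224, 195), (0.26, 262, 184)]
tool_center [(0.47, 167, 227)]
stand_mouth [(0.93, 170, 227)]
{'mtx': array([[325.1923,   0.    , 280.1892],
       [  0.    , 325.1923, 202.9698],
       [  0.    ,   0.    ,   1.    ]]), 'xyz': array([0.2781, 0.6196, 0.3734]), 'attitude': array([[-0.3128, -0.9141, -0.258 ],
       [-0.9498,  0.3014,  0.0838],
       [ 0.0011,  0.2713, -0.9625]])}
```

View pics/top0.png

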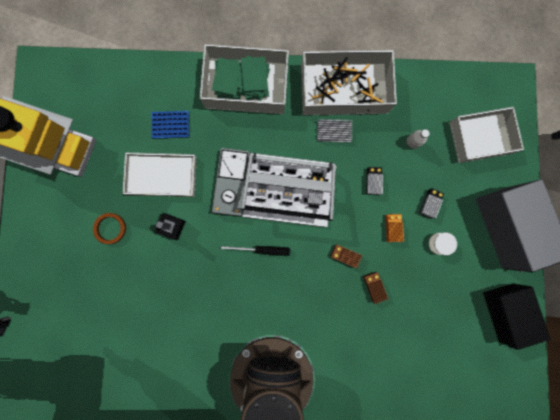

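View pics/scene0.png

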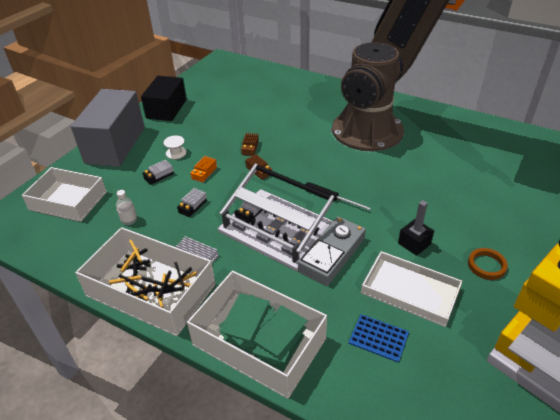

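The top picture shows the jig with console at (230..335, 150..225) and a module in the right nest (315,192). Candidates for fresh modules are the grey finned ones at (375,181) and (432,204). Look-alikes are the orange one (395,228), the brown ones (347,256) and (375,287), and a flat grey grille (335,131). I take the two grey ones with brass studs and check them in a crop. Tray is at (160,175), tool and holder at (170,227), driver at (255,250).

```bash
cat > h.py <<'E'
from station import r
import cv2,numpy as np
from scipy.optimize import least_squares
np.set_printoptions(precision=4,suppress=True)
def ray(cam,uv,k=None):
    k=k or r.calibration(cam);K=k['mtx'];a=(uv[0]-K[0,2])/K[0,0];b=(uv[1]-K[1,2])/K[1,1]
    if cam=='wrist':
        t=np.hypot(a,b);s=np.sin(t)/max(t,1e-9);d=np.array([a*s,b*s,np.cos(t)])
    else: d=np.array([a,b,1])
    return np.array(k['xyz']),np.array(k['attitude'])@d
def at_z(cam,uv,z,k=None):
    o,d=ray(cam,uv,k);return o+d*(z-o[2])/d[2]
def proj(cam,P,k=None):
    k=k or r.calibration(cam);K=k['mtx'];c=np.array(k['attitude']).T@(np.array(P)-k['xyz'])
    if cam=='wrist':
        n=np.hypot(c[0],c[1]);t=np.arctan2(n,c[2]);s=t/max(n,1e-9);return np.array([K[0,0]*c[0]*s+K[0,2],K[1,1]*c[1]*s+K[1,2]])
    return np.array([K[0,0]*c[0]/c[2]+K[0,2],K[1,1]*c[1]/c[2]+K[1,2]])
def lm(cam,n,k=5): return [(round(d['p'],2),d['centre'][0]*560,d['centre'][1]*420) for d in r.landmark_of(cam,n)][:k]
def to_tool(P,s=None):
    "shift from the present TCP to world point P, in fractions along tool axes"
    s=s or r.read_state();return np.array(s['tcp_rot']).T@(np.array(P)-s['tool_pos'])/0.15
E
python3 - <<'E'
from h import *
im=cv2.imread('pics/top0.png')
a=cv2.resize(im[140:235,205:340],None,fx=5.5,fy=5.5,interpolation=cv2.INTER_CUBIC)
cv2.imwrite('pics/c1.png',a)
b=cv2.resize(im[155:305,330:460],None,fx=4,fy=4,interpolation=cv2.INTER_CUBIC);cv2.imwrite('pics/c2.png',b)
for n,uv,z in [("modA",(375,181),.032),("modB",(432,204),.032),("aged",(315,192),.056),("tray",(160,175),.02),("stand",(170,227),.05),("hinge",(295,159),.055),("driver",(265,250),.02),("trim",(228,197),.052),("base",(275,372),0),("panel",(170,125),0),("spool",(442,243),.046)]:
    print(n,at_z('top',uv,z))
E
```

```text
modA [ 0.5704 -0.2874  0.032 ]
modB [ 0.5073 -0.4543  0.032 ]
aged [ 0.5303 -0.1097  0.056 ]
tray [0.5726 0.3398 0.02  ]
stand [0.4212 0.2957 0.05  ]
hinge [ 0.6239 -0.051   0.055 ]
driver [0.3627 0.028  0.02  ]
trim [0.5099 0.1364 0.052 ]
base [ 0.018  -0.0096  0.    ]
panel [0.7284 0.3237 0.    ]
spool [ 0.3949 -0.4757  0.046 ]
```

View pics/c1.png

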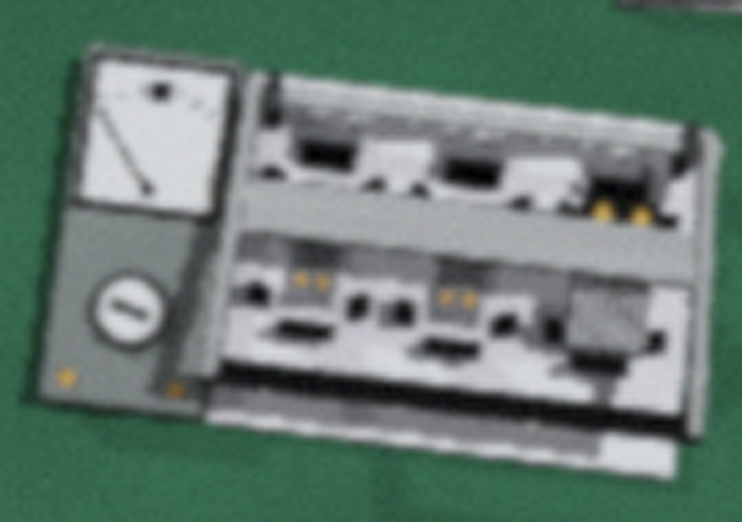

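View pics/c2.png

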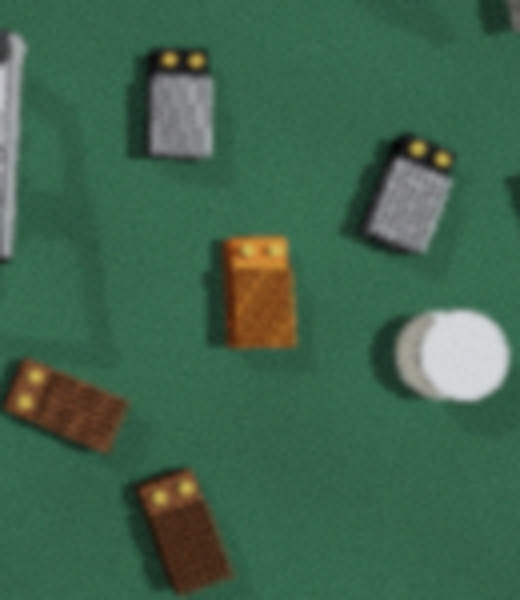

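The jig crop shows one aged module, in the right nest (full picture ~(315,192)). The other two nests are empty with brass probes showing, and the needle points left. The module crop confirms two grey modules with black terminal blocks; the orange and brown ones are look-alikes. Next I work out jig yaw and handle position.

```bash
python3 - <<'E'
from h import *
f=lambda u,v:(205+(u+.5)/5.5-.5,140+(v+.5)/5.5-.5)
for n,a,b,z in [("handle",(215,368),(700,428),.1),("hingebar",(255,85),(715,140),.055),("baseR",(676,470),(718,145),.015),("consL",(42,395),(92,48),.05)]:
    A=at_z('top',f(*a),z);B=at_z('top',f(*b),z);d=A-B if n in("handle","hingebar") else B-A
    print(n,A,B,(A+B)/2,np.degrees(np.arctan2(d[1],d[0])))
def tri(a,b):
    o1,d1=ray('top',a);o2,d2=ray('scene',b);d1/=np.linalg.norm(d1);d2/=np.linalg.norm(d2)
    M=np.zeros((3,3));v=np.zeros(3)
    for o,d in((o1,d1),(o2,d2)):
        P=np.eye(3)-np.outer(d,d);M+=P;v+=P@o
    return np.linalg.solve(M,v)
print('handle',tri(f(457,398),(291,184)),tri((286,214),(291,184)))
t=at_z('top',f(128,310),.052);print('trim',t)
for psi in (-8,-7,-6):
    c,s=np.cos(np.radians(psi)),np.sin(np.radians(psi));R=np.array([[c,-s],[s,c]])
    n1=t[:2]-R@[-.05,.168]; print(psi,'n1',n1,'n0',n1-R@[0,.078],'n2',n1+R@[0,.078],'hinge',n1+R@[.07,0])
p=at_z('top',f(148,188),.05);q=at_z('top',f(100,105),.05);print('needle heading',np.degrees(np.arctan2(*(q-p)[1::-1])))
E
```

```text
handle [0.48  0.088 0.1  ] [ 0.4565 -0.1516  0.1   ] [ 0.4682 -0.0318  0.1   ] 84.40288644956492
hingebar [0.6318 0.0751 0.055 ] [ 0.6096 -0.1649  0.055 ] [ 0.6207 -0.0449  0.055 ] 84.72897455940767
baseR [ 0.4392 -0.1524  0.015 ] [ 0.6149 -0.173   0.015 ] [ 0.527  -0.1627  0.015 ] -6.692682830771404
consL [0.468  0.1795 0.05  ] [0.65   0.1608 0.05  ] [0.559  0.1702 0.05  ] -5.859227385411446
handle [ 0.4681 -0.0313  0.1009] [ 0.4641 -0.0299  0.0982]
trim [0.5128 0.1369 0.052 ]
-8 n1 [ 0.539  -0.0364] n0 [ 0.5281 -0.1137] n2 [0.5498 0.0408] hinge [ 0.6083 -0.0462]
-7 n1 [ 0.542  -0.0359] n0 [ 0.5325 -0.1134] n2 [0.5515 0.0415] hinge [ 0.6115 -0.0445]
-6 n1 [ 0.545  -0.0354] n0 [ 0.5369 -0.113 ] n2 [0.5532 0.0422] hinge [ 0.6146 -0.0427]
needle heading 31.614087450541533
```

```bash
python3 -m handwheel '[[[0.82,1,-0.06],0,0],[[0.82,1,-0.06],0,0],[[0.82,1,-0.06],0,0],[[0.82,1,-0.06],0,0],[[0.82,1,-0.06],0,0]]' 60 >/dev/null
python3 -m handwheel '[[[0.82,1,-0.06],0,0],[[0.82,1,-0.06],0,0],[[0.82,1,-0.06],0,0],[[0.82,1,-0.06],0,0],[[0.82,1,-0.06],0,0]]' >/dev/null
python3 -m handwheel '[[[0.82,1,-0.06],0,0],[[0.82,1,-0.06],0,0],[[0.82,1,-0.06],0,0],[[0.82,1,-0.06],0,0],[[0.82,1,-0.06],0,0]]'
python3 -m handwheel '[[[0.56,0.72,0],0.119,0],[[0.56,0.72,0],0.119,0],[[0.56,0.72,0],0.119,0],[[0.56,0.72,0],0.119,0],[[0.56,0.72,0],0.119,0]]'
python3 -m handwheel '[[[0,0,0],0.096,0],[[0,0,0],0.096,0],[[0,0,0],0.096,0],[[0,0,0],0.096,0],[[0,0,0],0.096,0]]'
python3 - <<'E'
from h import *
s=r.read_state();k=r.calibration('wrist');im=r.get_image('wrist');cv2.imwrite('pics/w1.png',im)
print(s['clock'],s['tool_pos'],np.array(s['tcp_rot']),s['q'])
for n,z in [("clamp_handle",.1),("clamp_hinge",.055),("nest0",.034),("trimmer_slot",.052),("aged0_center",.04)]:
    print(n,[(p,round(u),round(v),at_z('wrist',(u,v),z,k)) for p,u,v in lm('wrist',n)])
E
```

```text
clock: 2.7
tool_pos: [0.4221, 0.0946, 0.2587]
tcp_rot: [[0.948, -0.318, 0.001], [-0.318, -0.948, -0.0], [0.001, -0.0, -1.0]]
contact_force: [-0.9, -0.1, -0.6]
width: 0.0854
gripper_force: 0.0
clock: 3.2
tool_pos: [0.4674, -0.0315, 0.258]
tcp_rot: [[0.476, -0.88, -0.0], [-0.88, -0.476, -0.0], [-0.0, 0.0, -1.0]]
contact_force: [-0.4, -0.1, 0.1]
width: 0.0855
gripper_force: 0.0
clock: 3.7
tool_pos: [0.4672, -0.0301, 0.2583]
tcp_rot: [[-0.1, -0.995, 0.0], [-0.995, 0.1, 0.0], [-0.0, -0.0, -1.0]]
contact_force: [-0.1, 0.7, 0.3]
width: 0.0853
gripper_force: 0.0
3.7 [ 0.4672 -0.0301  0.2583] [[-0.1005 -0.9949  0.0001]
 [-0.9949  0.1005  0.0001]
 [-0.0001 -0.0001 -1.    ]] [ 20.4929  -0.4489 -21.798   -0.0021 -68.6427 -26.2588]
clamp_handle [(0.74, 279, 191, array([ 0.4702, -0.0267,  0.1   ]))]
clamp_hinge [(0.67, 144, 178, array([ 0.6237, -0.0466,  0.055 ]))]
nest0 [(0.73, 279, 193, array([ 0.4721, -0.0076,  0.034 ])), (0.59, 219, 238, array([0.5507, 0.0409, 0.034 ])), (0.58, 212, 181, array([ 0.5481, -0.0302,  0.034 ]))]
trimmer_slot [(0.51, 256, 309, array([0.5161, 0.1362, 0.052 ]))]
aged0_center [(0.9, 363, 22, array([ 0.358 , -0.1981,  0.04  ])), (0.89, 209, 109, array([ 0.5396, -0.1129,  0.04  ]))]
```

View pics/w1.png

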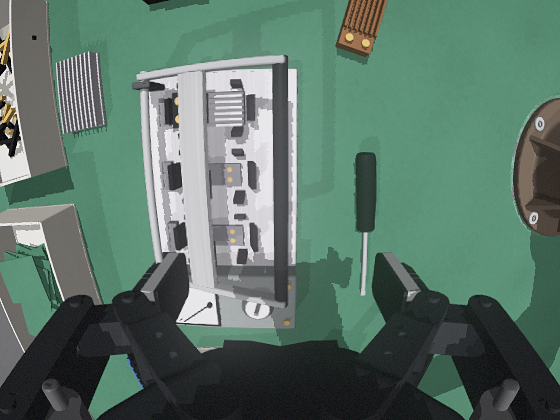

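The wrist view shows the clamp handle as the dark bar at column ~281 between the fingers. The aged module is at (225,105), empty nests at (228,175) and (230,235), and the trimmer at (257,310). I descend and grip the handle.

```bash
python3 -m handwheel '[[[0,-0.015,0.9],0,0],[[0,-0.015,0.9],0,0],[[0,-0.015,0.9],0,0],[[0,-0.015,0.9],0,0],[[0,-0.015,0.9],0,0]]' 30 >/dev/null
python3 -m handwheel '[[[0,0,0.28],0,0],[[0,0,0.28],0,0],[[0,0,0.28],0,0],[[0,0,0.28],0,255],[[0,0,0.28],0,255]]'
python3 -m handwheel '[[[0,0,0],0,255],[[0,0,0],0,255],[[0,0,0],0,255],[[0,0,0],0,255],[[0,0,0],0,255]]'
```

```text
clock: 5.0
tool_pos: [0.4704, -0.0308, 0.0832]
tcp_rot: [[-0.098, -0.995, 0.003], [-0.995, 0.098, 0.001], [-0.001, -0.003, -1.0]]
contact_force: [-0.1, -0.4, -1.1]
width: 0.0592
gripper_force: 0.0
clock: 5.5
tool_pos: [0.4669, -0.031, 0.0809]
tcp_rot: [[-0.1, -0.995, -0.004], [-0.995, 0.1, 0.0], [0.0, 0.004, -1.0]]
contact_force: [-8.3, 6.2, 6.4]
width: 0.0131
gripper_force: 29.9
```

```bash
python3 -m handwheel '[[[0,-0.05,-0.15],0,255],[[0,-0.13,-0.29],0,255],[[0,-0.225,-0.415],0,255],[[0,-0.34,-0.525],0,255],[[0,-0.47,-0.615],0,255]]' 
python3 -m handwheel '[[[0,-0.14,-0.07],0,255],[[0,-0.295,-0.12],0,255],[[0,-0.455,-0.145],0,255],[[0,-0.595,-0.145],0,255],[[0,-0.72,-0.13],0,255]]'
python3 -m handwheel '[[[0,0,0],0,255],[[0,0,0],0,255],[[0,0,0],0,0],[[0,0,0],0,0],[[0,0,0],0,0]]'
```

```text
clock: 6.0
tool_pos: [0.5378, -0.0378, 0.1714]
tcp_rot: [[-0.1, -0.995, -0.005], [-0.995, 0.1, 0.001], [-0.001, 0.005, -1.0]]
contact_force: [3.7, 2.7, -23.2]
width: 0.0129
gripper_force: 29.8
clock: 6.5
tool_pos: [0.6463, -0.0483, 0.1933]
tcp_rot: [[-0.098, -0.995, -0.003], [-0.995, 0.098, 0.001], [-0.0, 0.003, -1.0]]
contact_force: [-7.3, 5.0, 4.4]
width: 0.013
gripper_force: 30.4
clock: 7.0
tool_pos: [0.6461, -0.0488, 0.193]
tcp_rot: [[-0.099, -0.995, -0.001], [-0.995, 0.099, -0.0], [0.0, 0.001, -1.0]]
contact_force: [-0.1, 0.5, -0.2]
width: 0.056
gripper_force: 0.0
```

```bash
python3 -m handwheel '[[[0,0,-0.45],0,0],[[0,0,-0.45],0,0],[[0.2,0.3,-0.45],0,0],[[0.5,0.66,-0.45],0.02,0],[[0.5,0.66,-0.45],0.05,0]]' >/dev/null
python3 -m handwheel '[[[0,0,0.2],0.119,0],[[0,0,0.2],0.119,0],[[0,0,0.2],0.119,0],[[0,0,0.2],0.119,0],[[0,0,0.2],0.119,0]]' >/dev/null
python3 -m handwheel '[[[0,0,0.2],0.081,0],[[0,0,0.2],0.081,0],[[0,0,0.2],0.081,0],[[0,0,0.2],0.081,0],[[0,0,0.2],0.081,0]]'
python3 - <<'E'
from h import *
s=r.read_state();k=r.calibration('wrist');im=r.get_image('wrist');cv2.imwrite('pics/w2.png',im)
print(s['clock'],s['tool_pos'],np.array(s['tcp_rot']),s['q'])
for n,z in [("clamp_handle",.212),("nest0",.034),("trimmer_slot",.052),("aged0_center",.04)]:
    print(n,[(p,round(u),round(v),at_z('wrist',(u,v),z,k)) for p,u,v in lm('wrist',n)])
E
```

```text
clock: 8.5
tool_pos: [0.5404, -0.1136, 0.2006]
tcp_rot: [[-0.998, 0.061, -0.0], [0.061, 0.998, 0.0], [0.0, 0.0, -1.0]]
contact_force: [-0.2, 0.6, -1.0]
width: 0.0856
gripper_force: 0.0
8.5 [ 0.5404 -0.1136  0.2006] [[-0.9981  0.0611 -0.0002]
 [ 0.0611  0.9981  0.    ]
 [ 0.0002  0.     -1.    ]] [   8.4473   10.3503  -17.5125   -0.0025  -62.1458 -101.949 ]
clamp_handle [(0.31, 348, 259, array([ 0.5376, -0.0825,  0.212 ])), (0.17, 16, 180, array([ 0.4889, -0.2513,  0.212 ]))]
nest0 [(0.83, 358, 191, array([ 0.5519, -0.0373,  0.034 ])), (0.55, 428, 194, array([0.559, 0.041, 0.034]))]
trimmer_slot [(0.89, 508, 154, array([0.5147, 0.1321, 0.052 ]))]
aged0_center [(0.96, 279, 185, array([ 0.5406, -0.1149,  0.04  ])), (0.69, 179, 12, array([ 0.3633, -0.2   ,  0.04  ])), (0.55, 74, 108, array([ 0.4404, -0.3259,  0.04  ]))]
```

View pics/w2.png

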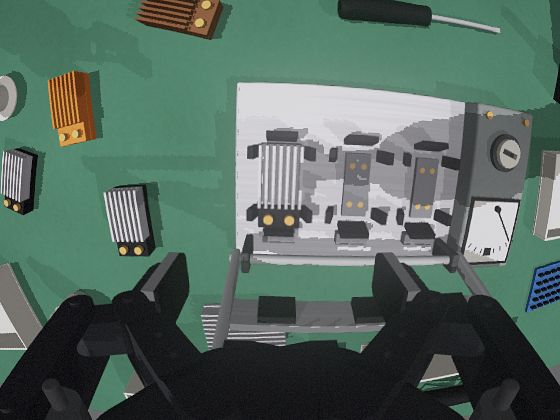

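The aged module is at (279,185) with terminals (brass) toward the hinge. Nests 1 and 2 are empty at (358,191) and (428,194). Fresh modules show at (128,220) and (18,180), and the clamp is clear. I descend on the aged module.

```bash
python3 -m handwheel '[[[-0.005,-0.005,0.8],0.007,70],[[-0.005,-0.005,0.8],0.007,70],[[-0.005,-0.005,0.8],0.007,70],[[-0.005,-0.005,0.8],0.007,70],[[-0.005,-0.005,0.8],0.007,70]]' 50
python3 -m handwheel '[[[0,0,0.345],0,70],[[0,0,0.345],0,70],[[0,0,0.345],0,70],[[0,0,0.345],0,255],[[0,0,0.345],0,255]]'
python3 -m handwheel '[[[0,0,0],0,255],[[0,0,0],0,255],[[0,0,0],0,255],[[0,0,-0.2],0,255],[[0,0,-0.4],0,255]]'
python3 -m handwheel '[[[0,0,-0.3],0,255],[[0,0,-0.6],0,255],[[0,0,-0.8],0,255],[[0,0,-0.8],0,255],[[0,0,-0.8],0,255]]'
python3 - <<'E'
from h import *
s=r.read_state();k=r.calibration('top');im=r.get_image('top');cv2.imwrite('pics/t2.png',im[100:260,90:260])
print(lm('top','tray_in'),lm('top','aged0_center'))
t=im[145:205,110:210];hsv=cv2.cvtColor(t,cv2.COLOR_BGR2HSV);m=((hsv[...,1]<60)&(hsv[...,2]>90)).astype(np.uint8)
c=max(cv2.findContours(m,0,2)[0],key=cv2.contourArea);R=cv2.minAreaRect(c);b=cv2.boxPoints(R)+[110,145];print(R,[at_z('top',p,.03) for p in b])
print(np.array(s['tcp_rot']),s['tool_pos'],s['q'])
E
```

```text
clock: 9.25
tool_pos: [0.5421, -0.1145, 0.0812]
tcp_rot: [[-0.995, 0.103, 0.0], [0.103, 0.995, -0.0], [-0.0, -0.0, -1.0]]
contact_force: [-0.0, 0.0, 1.2]
width: 0.0617
gripper_force: 0.0
clock: 9.75
tool_pos: [0.5432, -0.1143, 0.0312]
tcp_rot: [[-0.995, 0.104, 0.004], [0.104, 0.995, 0.0], [-0.004, 0.001, -1.0]]
contact_force: [1.4, -0.3, 0.4]
width: 0.0389
gripper_force: 53.2
clock: 10.25
tool_pos: [0.5399, -0.1145, 0.0883]
tcp_rot: [[-0.995, 0.105, -0.004], [0.105, 0.995, -0.0], [0.004, -0.001, -1.0]]
contact_force: [0.0, 0.5, -1.2]
width: 0.0391
gripper_force: 53.1
clock: 10.75
tool_pos: [0.541, -0.1142, 0.2088]
tcp_rot: [[-0.995, 0.105, 0.0], [0.105, 0.995, 0.001], [-0.0, 0.001, -1.0]]
contact_force: [-0.0, -0.2, -2.1]
width: 0.0388
gripper_force: 53.2
[(0.95, 164.696, 175.89600000000002), (0.59, 373.016, 179.088)] [(0.83, 340.424, 256.704), (0.79, 393.288, 229.992), (0.79, 373.688, 285.39), (0.62, 324.52, 183.414)]
((47.48958969116211, 28.874710083007812), (70.16737365722656, 42.65021514892578), 1.5911402702331543) [array([0.5122, 0.4428, 0.03  ]), array([0.6367, 0.4472, 0.03  ]), array([0.6368, 0.2445, 0.03  ]), array([0.5119, 0.2423, 0.03  ])]
[[-0.9945  0.1046  0.0001]
 [ 0.1046  0.9945  0.0007]
 [-0.0001  0.0007 -1.    ]] [ 0.541  -0.1142  0.2088] [   8.3471   10.0311  -16.7585   -0.0458  -63.197  -104.3281]
```

```bash
python3 -m handwheel '[[[0.02,1,0],0,255],[[0.02,1,0],0,255],[[0.02,1,0],0,255],[[0.02,1,0],0,255],[[0.02,1,0],0,255]]' >/dev/null
python3 -m handwheel '[[[0.02,1,0],0,255],[[0.02,1,0],0,255],[[0.02,1,0],0,255],[[0.02,1,0],0,255],[[0.02,1,0],0,255]]' >/dev/null
python3 -m handwheel '[[[0.03,0.83,0],-0.0167,255],[[0.03,0.83,0],-0.0167,255],[[0.03,0.83,0],-0.0167,255],[[0.03,0.83,0.3],-0.0167,255],[[0.03,0.83,0.6],-0.0167,255]]'
python3 -m handwheel '[[[0,0,0.3],0,255],[[0,0,0.5],0,255],[[0,0,0.65],0,255],[[0,0,0.71],0,255],[[0,0,0.71],0,255]]'
```

```text
clock: 12.4
tool_pos: [0.5761, 0.3085, 0.1185]
tcp_rot: [[-1.0, 0.0, 0.002], [0.0, 1.0, 0.002], [-0.002, 0.002, -1.0]]
contact_force: [0.3, 0.4, -1.8]
width: 0.039
gripper_force: 53.2
clock: 12.9
tool_pos: [0.5752, 0.3068, 0.0125]
tcp_rot: [[-1.0, 0.001, -0.001], [0.001, 1.0, -0.002], [0.001, -0.002, -1.0]]
contact_force: [1.0, -0.3, -0.6]
width: 0.0396
gripper_force: 53.4
```

```bash
python3 -m handwheel '[[[0,0,0.012],0,255],[[0,0,0.012],0,60],[[0,0,0.012],0,60],[[0,0,0.012],0,60],[[0,0,-0.3],0,60]]'
python3 -m handwheel '[[[0,0,-0.3],0,60],[[0,0,-0.6],0,60],[[0.1,0,-0.9],0,60],[[0.2,0,-1],0,60],[[0.3,0,-1],0,60]]'
python3 -m handwheel '[[[0,-1,-0.3],0,0],[[0,-1,-0.3],0,0],[[0,-1,-0.3],0,0],[[0,-1,-0.3],0,0],[[0,-1,-0.3],0,0]]' >/dev/null
python3 -m handwheel '[[[0,-1,0],0,0],[[0,-1,0],0,0],[[0,-1,0],0,0],[[0,-1,0],0,0],[[0,-1,0],0,0]]' >/dev/null
python3 -m handwheel '[[[0,-1,0],0,0],[[0,-1,0],0,0],[[0,-1,0],0,0],[[0,-1,0],0,0],[[0,-1,0],0,0]]' >/dev/null
python3 -m handwheel '[[[0,-1,0],0,0],[[0,-1,0],0,0],[[0,-1,0],0,0],[[0,-1,0],0,0],[[0,-1,0],0,0]]'
python3 - <<'E'
from h import *
s=r.read_state();k=r.calibration('wrist');im=r.get_image('wrist');cv2.imwrite('pics/w3.png',im)
print(s['clock'],s['tool_pos'],np.array(s['tcp_rot']),s['q'])
for n,z in [("module0_center",.016),("aged0_center",.016)]:
    print(n,[(p,round(u),round(v),at_z('wrist',(u,v),z,k)) for p,u,v in lm('wrist',n)])
im=r.get_image('top');cv2.imwrite('pics/t3.png',cv2.resize(im[140:320,100:470],None,fx=2,fy=2))
E
```

```text
clock: 13.4
tool_pos: [0.5718, 0.3059, 0.0515]
tcp_rot: [[-1.0, 0.001, -0.009], [0.001, 1.0, -0.007], [0.009, -0.007, -1.0]]
contact_force: [0.8, 0.6, -0.7]
width: 0.0654
gripper_force: 0.0
clock: 13.9
tool_pos: [0.531, 0.3098, 0.2109]
tcp_rot: [[-1.0, -0.001, 0.005], [-0.001, 1.0, 0.004], [-0.005, 0.004, -1.0]]
contact_force: [-0.3, -0.0, -0.3]
width: 0.0653
gripper_force: 0.0
clock: 15.9
tool_pos: [0.5313, -0.2902, 0.2513]
tcp_rot: [[-1.0, -0.001, -0.001], [-0.001, 1.0, 0.001], [0.001, 0.001, -1.0]]
contact_force: [0.0, -0.2, -0.8]
width: 0.0857
gripper_force: 0.0
15.9 [ 0.5313 -0.2902  0.2513] [[-1.     -0.0006 -0.0012]
 [-0.0006  1.      0.0006]
 [ 0.0012  0.0006 -1.    ]] [-10.1841  13.3985  -6.7056  -0.0233 -69.9719 -79.7727]
module0_center []
aged0_center [(0.94, 352, 26, array([ 0.3554, -0.2066,  0.016 ])), (0.86, 232, 91, array([ 0.4363, -0.3455,  0.016 ]))]
```

View pics/w3.png

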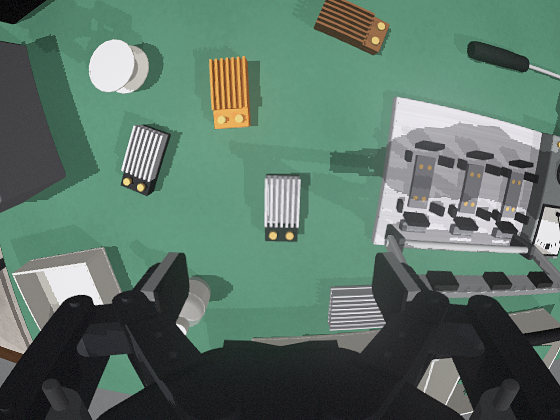

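View pics/t3.png

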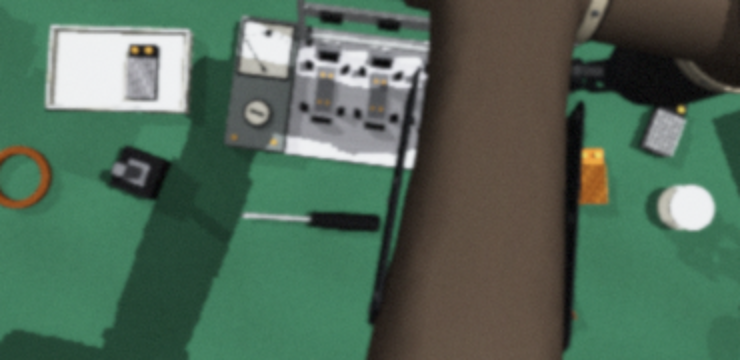

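Wrist view: module A has corners at about (265,175), (300,175), (297,241) and (266,241). Module B is at (146,160) tilted, with its terminals toward bottom-left. The top crop shows the aged module lying flat in the tray.

```bash
cat >> h.py <<'E'
def module(cam,uv,k,win=60,show=None,z=.03):
    "min-area box of the grey fins + black block round pixel uv, undistorted onto plane z"
    o=at_z(cam,uv,z,k);n=2*win
    g=np.mgrid[-n:n+1,-n:n+1]*.0008
    W=np.stack([o[0]+g[0],o[1]+g[1]],-1)
    P=np.array([[proj(cam,(x,y,z),k) for x,y in row] for row in W[::1]]).astype(np.float32)
    return cv2.remap(show,P[...,0],P[...,1],cv2.INTER_LINEAR),o
E
python3 - <<'E'
from h import *
k=r.calibration('wrist');im=cv2.imread('pics/w3.png')
out=[]
for n,uv in (("A",(281,208)),("B",(146,160))):
    w,o=module('wrist',uv,k,40,im,.032)
    h=cv2.cvtColor(w,cv2.COLOR_BGR2HSV);m=((h[...,1]<60)&(h[...,2]>70)).astype(np.uint8)
    m=cv2.morphologyEx(m,cv2.MORPH_CLOSE,np.ones((9,9)))
    L,lab,st,ce=cv2.connectedComponentsWithStats(m);i=1+np.argmax(st[1:,4]);c=cv2.findContours((lab==i).astype(np.uint8),0,2)[0][0]
    b=cv2.boxPoints(cv2.minAreaRect(c));W=[(o[0]+(p[1]-80)*.0008,o[1]+(p[0]-80)*.0008) for p in b]
    gold=(h[...,0]>15)&(h[...,0]<32)&(h[...,1]>120);ys,xs=np.nonzero(gold);G=(o[0]+(ys.mean()-80)*.0008,o[1]+(xs.mean()-80)*.0008)
    print(n,o,np.array(W),'mean',np.mean(W,0),'gold',G); out.append(cv2.resize(w,None,fx=3,fy=3))
cv2.imwrite('pics/rect.png',np.hstack(out)[:600,:800] if False else cv2.resize(np.hstack(out),(800,400)))
E
```

```text
A [ 0.572  -0.2883  0.032 ] [[ 0.6121 -0.3097]
 [ 0.5319 -0.3079]
 [ 0.5328 -0.2656]
 [ 0.613  -0.2674]] mean [ 0.5725 -0.2876] gold (np.float64(nan), np.float64(nan))
B [ 0.5134 -0.4491  0.032 ] [[ 0.5327 -0.4893]
 [ 0.4662 -0.4627]
 [ 0.4839 -0.4185]
 [ 0.5504 -0.4451]] mean [ 0.5083 -0.4539] gold (np.float64(0.5407985646962478), np.float64(-0.46573867786645196))<stdin>:10: RuntimeWarning: Mean of empty slice.
  ret = ret.dtype.type(ret / rcount)
```

View pics/rect.png

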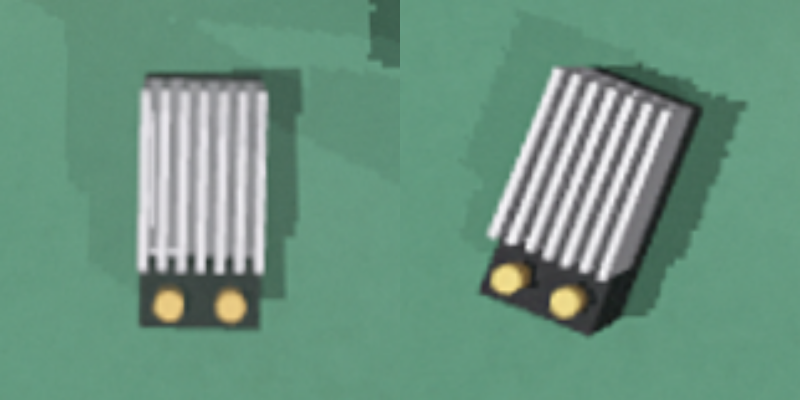

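```bash
python3 -m handwheel '[[[-0.28,0.017,0.9],0.003,40],[[-0.28,0.017,0.9],0.003,40],[[-0.28,0.017,0.9],0.003,40],[[-0.28,0.017,0.9],0.003,40],[[-0.28,0.017,0.9],0.003,40]]' 60
python3 -m handwheel '[[[0,0,0.4],0,40],[[0,0,0.6],0,40],[[0,0,0.73],0,40],[[0,0,0.73],0,40],[[0,0,0.73],0,255]]'
python3 -m handwheel '[[[0,0,0],0,255],[[0,0,0],0,255],[[0,0,0],0,255],[[0,0,0],0,255],[[0,0,-0.2],0,255]]'
python3 -m handwheel '[[[0,0,-0.3],0,255],[[0,0,-0.6],0,255],[[0,0,-0.75],0,255],[[0,0,-0.75],0,255],[[0,0,-0.75],0,255]]'
python3 - <<'E'
from h import *
s=r.read_state();k=r.calibration('wrist');im=r.get_image('wrist');cv2.imwrite('pics/w4.png',im)
print(s['clock'],s['tool_pos'],np.array(s['tcp_rot']),s['q'])
E
```

```text
clock: 16.6
tool_pos: [0.5729, -0.2876, 0.1175]
tcp_rot: [[-1.0, 0.016, -0.001], [0.016, 1.0, -0.0], [0.001, -0.0, -1.0]]
contact_force: [0.2, -0.2, 1.6]
width: 0.0715
gripper_force: 0.0
clock: 17.1
tool_pos: [0.5744, -0.2889, 0.0106]
tcp_rot: [[-1.0, 0.017, 0.003], [0.017, 1.0, -0.001], [-0.003, -0.001, -1.0]]
contact_force: [-0.5, -0.3, 0.1]
width: 0.0589
gripper_force: 0.0
clock: 17.6
tool_pos: [0.571, -0.288, 0.0367]
tcp_rot: [[-1.0, 0.019, -0.003], [0.019, 1.0, 0.001], [0.003, 0.001, -1.0]]
contact_force: [-0.2, -0.2, -1.2]
width: 0.0392
gripper_force: 60.9
clock: 18.1
tool_pos: [0.5729, -0.2885, 0.1522]
tcp_rot: [[-1.0, 0.018, 0.003], [0.018, 1.0, -0.0], [-0.003, -0.0, -1.0]]
contact_force: [-1.0, -0.6, -2.6]
width: 0.0388
gripper_force: 61.0
18.1 [ 0.5729 -0.2885  0.1522] [[-0.9998  0.0185  0.0032]
 [ 0.0185  0.9998 -0.0002]
 [-0.0032 -0.0001 -1.    ]] [ -9.3403  20.6446  -9.9895  -0.0222 -59.1824 -81.7059]
```

View pics/w4.png

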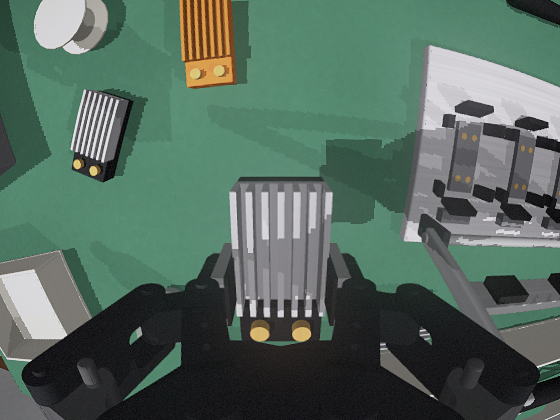

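The held module spans rows 180 to 342 at columns 233–330, terminals toward the bottom (+x). Nest0's guides are at (474,108)/(458,208). Module B still lies at (100,135). I compute the in-hand offset and the shift to nest1.

```bash
python3 - <<'E'
from h import *
k=r.calibration('wrist');s=r.read_state();t=np.array(s['tool_pos'])
for uv,dz in [((281,187),.026),((281,342),.022),((281,180),.008)]: print(uv,at_z('wrist',uv,t[2]+dz,k)-t)
for n,a,b in (("n0",(474,108),(458,208)),("n1",(533,123),(517,215))):
    A=at_z('wrist',a,.039,k);B=at_z('wrist',b,.039,k);print(n,A,B,(A+B)/2)
k2=dict(k)
print(lm('wrist','nest0'),[at_z('wrist',x[1:],.034,k) for x in lm('wrist','nest0')])
for P in ([.541,-.1143],[.5487,-.0367]): print(to_tool([*P,t[2]],s))
E
```

```text
(281, 187) [-0.0409  0.0011  0.026 ]
(281, 342) [ 0.034  -0.0001  0.022 ]
(281, 180) [-0.0398  0.0012  0.008 ]
n0 [ 0.4934 -0.1182  0.039 ] [ 0.5839 -0.1273  0.039 ] [ 0.5387 -0.1227  0.039 ]
n1 [ 0.5002 -0.0423  0.039 ] [ 0.5931 -0.0505  0.039 ] [ 0.5467 -0.0464  0.039 ]
[(0.94, 528.808, 172.11599999999999), (0.79, 474.20799999999997, 159.012)] [array([ 0.5499, -0.0375,  0.034 ]), array([ 0.5394, -0.1115,  0.034 ])]
[0.2302 1.1563 0.0002]
[0.1885 1.6745 0.0004]
```

```bash
python3 -m handwheel '[[[0.1,0.85,0],0,255],[[0.1,0.85,0],0,255],[[0.1,0.85,0],0,255],[[0.1,0.85,0],0,255],[[0.1,0.85,0],0,255]]' >/dev/null
python3 -m handwheel '[[[0.088,0.82,0],0.0136,255],[[0.088,0.82,0],0.0136,255],[[0.088,0.82,0],0.0136,255],[[0.088,0.82,0],0.0136,255],[[0.088,0.82,0.3],0.0136,255]]'
python3 -m handwheel '[[[0,0,0.2],0,255],[[0,0,0.3],0,255],[[0,0,0.3],0,255],[[0,0,0.3],0,255],[[0,0,0.3],0,255]]'
python3 - <<'E'
from h import *
s=r.read_state();k=r.calibration('wrist');im=r.get_image('wrist');cv2.imwrite('pics/w5.png',im)
print(s['tool_pos'],to_tool([.549,-.037,.06],s))
E
```

```text
clock: 19.25
tool_pos: [0.5538, -0.0371, 0.1097]
tcp_rot: [[-0.995, 0.101, 0.011], [0.101, 0.995, 0.001], [-0.01, 0.002, -1.0]]
contact_force: [1.6, 0.8, -2.1]
width: 0.0387
gripper_force: 61.4
clock: 19.75
tool_pos: [0.55, -0.038, 0.0613]
tcp_rot: [[-0.995, 0.104, 0.002], [0.104, 0.995, 0.0], [-0.002, 0.0, -1.0]]
contact_force: [-0.0, 1.1, -1.0]
width: 0.0388
gripper_force: 61.2
[ 0.55   -0.038   0.0613] [0.0072 0.0062 0.0086]
```

View pics/w5.png

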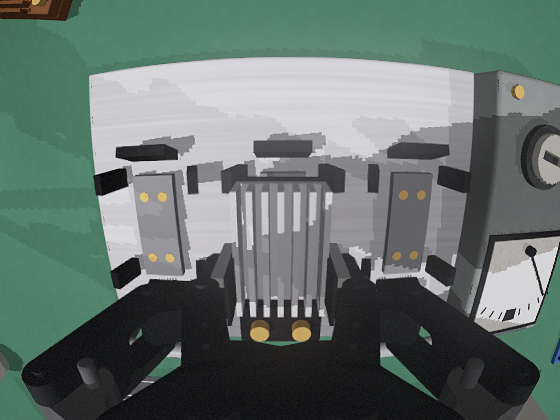

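The module hangs centred over nest1: end guide centre column 282, module column 282, other nests symmetric at (160,225) and (405,225). I lower it in.

```bash
python3 -m handwheel '[[[0.004,0.006,0.05],0,255],[[0.004,0.006,0.1],0,255],[[0.004,0.006,0.14],0,255],[[0.004,0.006,0.14],0,255],[[0.004,0.006,0.14],0,255]]'
python3 -m handwheel '[[[0,0,0.03],0,255],[[0,0,0.06],0,255],[[0,0,0.08],0,255],[[0,0,0.08],0,255],[[0,0,0.08],0,255]]'
python3 - <<'E'
from h import *
k=r.calibration('wrist');im=r.get_image('wrist');cv2.imwrite('pics/w6.png',im)
i5=cv2.imread('pics/w5.png')
E
```

```text
clock: 20.3
tool_pos: [0.5484, -0.0366, 0.039]
tcp_rot: [[-0.995, 0.103, -0.001], [0.103, 0.995, -0.0], [0.001, -0.0, -1.0]]
contact_force: [-0.1, 0.2, -0.7]
width: 0.0388
gripper_force: 61.2
clock: 20.8
tool_pos: [0.5476, -0.0368, 0.0271]
tcp_rot: [[-0.995, 0.104, -0.002], [0.104, 0.995, -0.0], [0.002, -0.0, -1.0]]
contact_force: [-4.4, 0.5, 4.0]
width: 0.0387
gripper_force: 61.9
```

```bash
python3 -m handwheel '[[[0,0,0],0,70],[[0,0,0],0,70],[[0,0,0],0,70],[[0,0,-0.2],0,70],[[0,0,-0.5],0,70]]'
python3 -m handwheel '[[[0,0,-0.3],0,70],[[0,-0.2,-0.5],0,70],[[0,-0.5,-0.7],0,70],[[0,-0.8,-0.7],0,0],[[0,-1,-0.7],0,0]]'
python3 -m handwheel '[[[-0.02,-0.9,0],0,0],[[-0.02,-0.9,0],0,0],[[-0.02,-0.9,0],0,0],[[-0.02,-0.9,0],0,0],[[-0.02,-0.9,0],0,0]]' >/dev/null
python3 -m handwheel '[[[-0.02,-0.9,0],0.043,0],[[-0.02,-0.9,0],0.043,0],[[-0.02,-0.9,0],0.043,0],[[-0.02,-0.9,0],0.043,0],[[-0.02,-0.9,0],0.043,0]]'
python3 - <<'E'
from h import *
s=r.read_state();k=r.calibration('wrist');im=r.get_image('wrist');cv2.imwrite('pics/w7.png',im)
t=np.array(s['tool_pos']);R=np.array(s['tcp_rot']);print(t,R[:,0],s['q'])
# rectified view in tool axes on plane z=.032 round TCP
g=np.mgrid[-60:61,-60:61]*.001
P=np.array([[proj('wrist',[*(t[:2]+R[:2,0]*a+R[:2,1]*b),.032],k) for a,b in zip(ra,rb)] for ra,rb in zip(g[0],g[1])]).astype(np.float32)
w=cv2.remap(im,P[...,0],P[...,1],1);w=cv2.resize(w,(484,484));tp=r.get_image('top');c=cv2.resize(tp[150:225,215:335],(300,188));o=np.zeros((484,800,3),np.uint8);o[:,:484]=w;o[:188,490:790]=c
cv2.imwrite('pics/rectB.png',o)
E
```

```text
clock: 21.35
tool_pos: [0.5469, -0.037, 0.1008]
tcp_rot: [[-0.995, 0.104, -0.005], [0.104, 0.995, -0.001], [0.005, -0.002, -1.0]]
contact_force: [1.1, 0.1, -0.3]
width: 0.0621
gripper_force: 0.0
clock: 21.85
tool_pos: [0.5334, -0.1881, 0.2091]
tcp_rot: [[-0.995, 0.104, 0.004], [0.104, 0.995, -0.0], [-0.004, 0.0, -1.0]]
contact_force: [0.2, 0.5, 0.0]
width: 0.0851
gripper_force: 0.0
clock: 22.85
tool_pos: [0.5111, -0.4546, 0.2068]
tcp_rot: [[-0.931, 0.365, -0.0], [0.365, 0.931, 0.001], [0.001, 0.0, -1.0]]
contact_force: [-0.8, 0.1, 0.7]
width: 0.0855
gripper_force: 0.0
[ 0.5111 -0.4546  0.2068] [-0.9308  0.3655  0.0006] [-25.3735  22.2456   0.0048  -0.0167 -67.7936 -86.0583]
```

View pics/rectB.png

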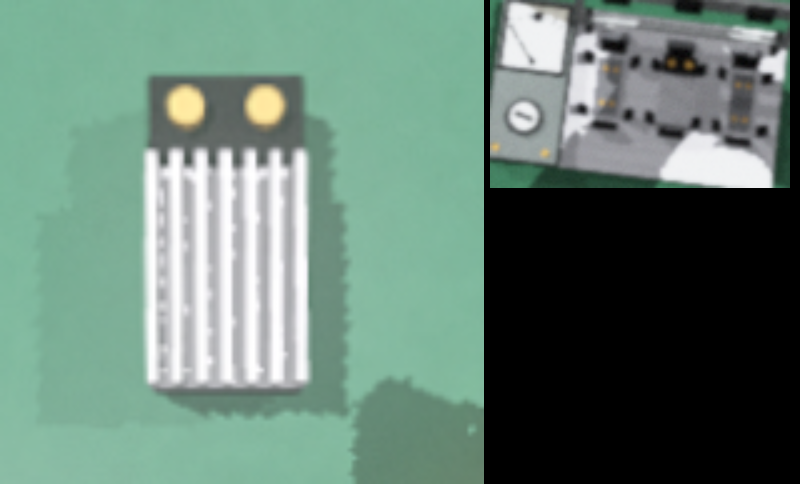

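Module B lies straight in the tool frame at centre (227,231), against the TCP at (242,242), terminals to the far end. The jig inset shows module A seated in nest1. I grip B.

```bash
python3 -m handwheel '[[[-0.018,-0.025,0.9],0,40],[[-0.018,-0.025,0.9],0,40],[[-0.018,-0.025,0.9],0,40],[[-0.018,-0.025,0.9],0,40],[[-0.018,-0.025,0.9],0,40]]' 60 >/dev/null
python3 -m handwheel '[[[0,0,0.25],0,40],[[0,0,0.38],0,40],[[0,0,0.43],0,40],[[0,0,0.43],0,40],[[0,0,0.43],0,255]]'
python3 -m handwheel '[[[0,0,0],0,255],[[0,0,0],0,255],[[0,0,0],0,255],[[0,0,0],0,255],[[0,0,-0.2],0,255]]'
python3 -m handwheel '[[[0,0,-0.3],0,255],[[0,0,-0.6],0,255],[[0,0,-0.75],0,255],[[0,0,-0.75],0,255],[[0,0,-0.75],0,255]]'
python3 - <<'E'
from h import *
s=r.read_state();k=r.calibration('wrist');im=r.get_image('wrist');cv2.imwrite('pics/w8.png',im)
t=np.array(s['tool_pos']);R=np.array(s['tcp_rot']);print(t,R[:,0],s['q'])
# compare with picture w4 of module A in hand
a=cv2.cvtColor(cv2.imread('pics/w4.png'),6)[170:300,225:340];b=cv2.cvtColor(im,6)[140:345,215:350]
m=cv2.matchTemplate(b,a,cv2.TM_CCOEFF_NORMED);print(cv2.minMaxLoc(m),'expect (10,30)')
n0=np.array([.5400,-.1140]);print(to_tool([*n0,t[2]],s))
E
```

```text
clock: 23.95
tool_pos: [0.5137, -0.4602, 0.0104]
tcp_rot: [[-0.931, 0.365, 0.003], [0.365, 0.931, -0.002], [-0.003, -0.001, -1.0]]
contact_force: [-0.3, 0.3, 0.4]
width: 0.0588
gripper_force: 0.0
clock: 24.45
tool_pos: [0.5101, -0.4581, 0.0352]
tcp_rot: [[-0.931, 0.366, -0.005], [0.366, 0.931, 0.003], [0.006, 0.001, -1.0]]
contact_force: [0.2, -0.0, -2.0]
width: 0.0388
gripper_force: 61.2
clock: 24.95
tool_pos: [0.5122, -0.4594, 0.1512]
tcp_rot: [[-0.931, 0.366, 0.002], [0.366, 0.931, -0.0], [-0.002, 0.0, -1.0]]
contact_force: [-0.4, 1.0, -2.0]
width: 0.0388
gripper_force: 61.2
[ 0.5122 -0.4594  0.1512] [-0.9308  0.3656 -0.0017] [-25.7162  24.7984  -3.5801  -0.0288 -61.5282 -85.7133]
(0.017541034147143364, 0.8711469769477844, (3, 46), (10, 28)) expect (10,30)
[ 0.6691  2.2109 -0.0004]
```

```bash
python3 -m handwheel '[[[0.3,1,0],0,255],[[0.3,1,0],0,255],[[0.3,1,0],0,255],[[0.3,1,0],0,255],[[0.3,1,0],0,255]]' >/dev/null
python3 -m handwheel '[[[0.3,1,0],0,255],[[0.3,1,0],0,255],[[0.3,1,0],0,255],[[0.3,1,0],0,255],[[0.3,1,0],0,255]]' >/dev/null
python3 -m handwheel '[[[0.069,0.209,0],-0.0428,255],[[0.069,0.209,0],-0.0428,255],[[0.069,0.209,0.3],-0.0428,255],[[0.069,0.209,0.6],-0.0428,255],[[0.069,0.209,0.6],-0.0428,255]]'
python3 - <<'E'
from h import *
s=r.read_state();k=r.calibration('wrist');im=r.get_image('wrist');cv2.imwrite('pics/w9.png',im)
print(s['tool_pos'],to_tool([.540,-.1144,.04],s))
E
```

```text
clock: 26.5
tool_pos: [0.535, -0.1165, 0.0546]
tcp_rot: [[-0.994, 0.108, -0.011], [0.108, 0.994, -0.001], [0.011, -0.002, -1.0]]
contact_force: [-1.1, -0.3, -2.0]
width: 0.0385
gripper_force: 61.3
[ 0.535  -0.1165  0.0546] [-0.0324  0.0177  0.097 ]
```

View pics/w9.png

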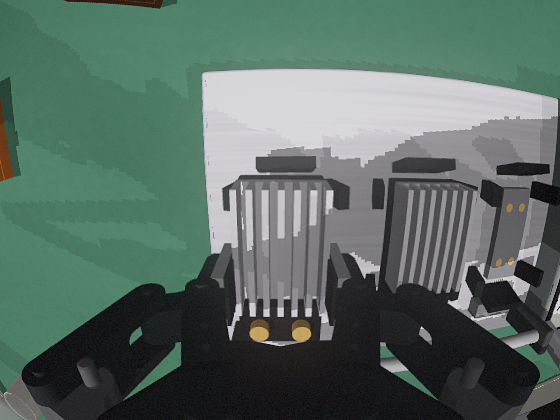

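Module B is over nest0 with end guide centre at column 286 and module at 283. Module A sits in nest1 at (435,235). I let the arm settle, check, then lower.

```bash
python3 -m handwheel '[[[0,0.005,0],0,255],[[0,0.005,0],0,255],[[0,0.005,0],0,255],[[0,0.005,0],0,255],[[0,0.005,0],0,255]]'
python3 -c "
from h import *
print(to_tool([.540,-.1142,.04]))"
```

```text
clock: 27.05
tool_pos: [0.5402, -0.1135, 0.0612]
tcp_rot: [[-0.995, 0.105, 0.001], [0.105, 0.995, 0.0], [-0.001, 0.0, -1.0]]
contact_force: [-0.3, 0.4, -0.9]
width: 0.0388
gripper_force: 61.3
[ 0.0011 -0.0046  0.141 ]
```

```bash
python3 -m handwheel '[[[0,-0.003,0.05],0,255],[[0,-0.003,0.1],0,255],[[0,-0.003,0.14],0,255],[[0,-0.003,0.14],0,255],[[0,-0.003,0.14],0,255]]'
python3 -m handwheel '[[[0,0,0.03],0,255],[[0,0,0.06],0,255],[[0,0,0.08],0,255],[[0,0,0.08],0,255],[[0,0,0.08],0,255]]'
python3 -m handwheel '[[[0,0,0],0,70],[[0,0,0],0,70],[[0,0,0],0,70],[[0,0,-0.2],0,70],[[0,0,-0.5],0,70]]'
python3 -m handwheel '[[[0,0,-0.3],0,70],[[0,0,-0.6],0,70],[[0,0,-0.9],0,70],[[0,0,-1],0,70],[[0,0,-1],0,70]]'
python3 - <<'E'
from h import *
s=r.read_state();k=r.calibration('wrist');im=r.get_image('wrist');cv2.imwrite('pics/w10.png',im)
print(s['tool_pos'],s['q'])
print([at_z('wrist',x[1:],.04,k) for x in lm('wrist','module0_center')],[(x[0],at_z('wrist',x[1:],.04,k)) for x in lm('wrist','aged0_center')])
E
```

```text
clock: 27.55
tool_pos: [0.5395, -0.1141, 0.0388]
tcp_rot: [[-0.995, 0.105, -0.001], [0.105, 0.995, -0.0], [0.001, -0.0, -1.0]]
contact_force: [0.8, 0.4, -0.2]
width: 0.0389
gripper_force: 61.3
clock: 28.05
tool_pos: [0.5402, -0.114, 0.0275]
tcp_rot: [[-0.995, 0.105, 0.001], [0.105, 0.995, -0.0], [-0.001, 0.0, -1.0]]
contact_force: [1.3, 0.7, 1.9]
width: 0.0387
gripper_force: 61.6
clock: 28.55
tool_pos: [0.5374, -0.1142, 0.1006]
tcp_rot: [[-0.994, 0.105, -0.007], [0.105, 0.994, -0.0], [0.006, -0.001, -1.0]]
contact_force: [1.4, 0.0, 0.0]
width: 0.0619
gripper_force: 0.0
clock: 29.05
tool_pos: [0.541, -0.1141, 0.2556]
tcp_rot: [[-0.994, 0.105, 0.006], [0.105, 0.995, 0.0], [-0.006, 0.001, -1.0]]
contact_force: [-0.9, -0.2, 0.1]
width: 0.062
gripper_force: 0.0
[ 0.541  -0.1141  0.2556] [   8.4076    7.9665  -12.9886    0.0307  -68.7219 -104.4273]
[array([0.5675, 0.2909, 0.04  ])] [(0.89, array([ 0.3617, -0.2004,  0.04  ])), (0.82, array([0.5663, 0.2873, 0.04  ])), (0.77, array([ 0.4436, -0.3268,  0.04  ]))]
```

View pics/w10.png

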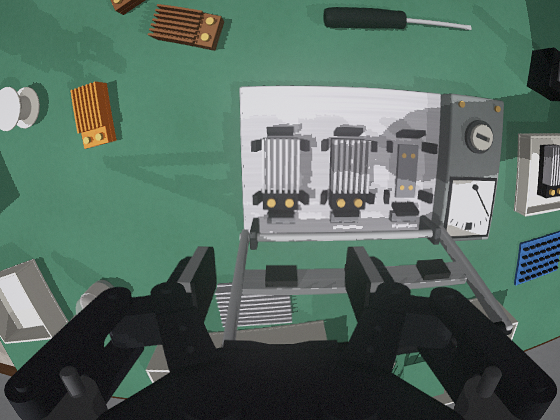

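Both fresh modules sit in nest0 and nest1 with brass terminals at the hinge end, at (283,203) and (347,203). Next I turn back to the handle and shut the clamp.

```bash
python3 -m handwheel '[[[0,0,-0.06],-0.119,0],[[0,0,-0.06],-0.119,0],[[0,0,-0.06],-0.119,0],[[0,0,-0.06],-0.119,0],[[0,0,-0.06],-0.119,0]]' >/dev/null
python3 -m handwheel '[[[0,0,0],-0.119,0],[[0,0,0],-0.119,0],[[0,0,0],-0.119,0],[[0,0,0],-0.119,0],[[0,0,0],-0.119,0]]' >/dev/null
python3 -m handwheel '[[[0,0,0],-0.012,0],[[0,0,0],-0.012,0],[[0,0,0],-0.012,0],[[0,0,0],-0.012,0],[[0,0,0],-0.012,0]]'
python3 -c "
from h import *
print(to_tool([.646,-.049,.193]))"
```

```text
clock: 30.7
tool_pos: [0.5397, -0.1141, 0.261]
tcp_rot: [[-0.106, -0.994, -0.001], [-0.994, 0.106, -0.0], [0.0, 0.0, -1.0]]
contact_force: [-0.2, 0.9, -0.4]
width: 0.0855
gripper_force: 0.0
[-0.5066 -0.6591  0.4531]
```

```bash
python3 -m handwheel '[[[-0.507,-0.66,0],0,0],[[-0.507,-0.66,0],0,0],[[-0.507,-0.66,0],0,0],[[-0.507,-0.66,0],0,0],[[-0.507,-0.66,0],0,0]]' 30
python3 -m handwheel '[[[0,0,0.2],0,0],[[0,0,0.45],0,0],[[0,0,0.45],0,0],[[0,0,0.45],0,255],[[0,0,0.45],0,255]]' >/dev/null
python3 -m handwheel '[[[0,0,0],0,255],[[0,0,0],0,255],[[0,0,0],0,255],[[0,0,0],0,255],[[0,0,0],0,255]]'
```

```text
clock: 31.2
tool_pos: [0.6462, -0.0485, 0.2604]
tcp_rot: [[-0.105, -0.994, -0.002], [-0.994, 0.105, -0.0], [0.0, 0.001, -1.0]]
contact_force: [-0.6, -0.7, -0.2]
width: 0.0853
gripper_force: 0.0
clock: 32.2
tool_pos: [0.6471, -0.0488, 0.1951]
tcp_rot: [[-0.104, -0.995, 0.002], [-0.995, 0.104, -0.0], [-0.0, -0.002, -1.0]]
contact_force: [0.3, 0.6, 6.0]
width: 0.0127
gripper_force: 29.4
```

```bash
python3 -m handwheel '[[[0,0.157,-0.01],0,255],[[0,0.317,0],0,255],[[0,0.473,0.03],0,255],[[0,0.623,0.085],0,255],[[0,0.763,0.16],0,255]]'
python3 -m handwheel '[[[0,0.127,0.1],0,255],[[0,0.237,0.215],0,255],[[0,0.329,0.345],0,255],[[0,0.397,0.48],0,255],[[0,0.44,0.6],0,255]]'
python3 -m handwheel '[[[0,0.02,0.08],0,255],[[0,0.033,0.15],0,255],[[0,0.039,0.22],0,255],[[0,0.041,0.27],0,255],[[0,0.041,0.3],0,255]]'
python3 -m handwheel '[[[0,0,0.02],0,255],[[0,0,0.02],0,255],[[0,0,0.02],0,255],[[0,0,0.02],0,255],[[0,0,0.02],0,255]]'
```

```text
clock: 32.7
tool_pos: [0.5342, -0.0374, 0.1722]
tcp_rot: [[-0.104, -0.995, 0.007], [-0.995, 0.104, -0.001], [0.0, -0.007, -1.0]]
contact_force: [3.6, -4.1, 7.1]
width: 0.0126
gripper_force: 32.1
clock: 33.2
tool_pos: [0.4652, -0.0307, 0.0796]
tcp_rot: [[-0.104, -0.995, -0.001], [-0.995, 0.104, -0.001], [0.001, 0.001, -1.0]]
contact_force: [-1.5, -4.0, 4.7]
width: 0.0128
gripper_force: 35.2
clock: 33.7
tool_pos: [0.4577, -0.0301, 0.0338]
tcp_rot: [[-0.105, -0.994, -0.005], [-0.994, 0.105, -0.001], [0.002, 0.005, -1.0]]
contact_force: [-8.3, 0.7, 6.4]
width: 0.0126
gripper_force: 36.7
clock: 34.2
tool_pos: [0.4576, -0.0301, 0.0307]
tcp_rot: [[-0.106, -0.994, -0.005], [-0.994, 0.106, -0.001], [0.002, 0.005, -1.0]]
contact_force: [-5.3, -0.7, -4.3]
width: 0.0129
gripper_force: 36.0
```

```bash
python3 -m handwheel '[[[0,0.01,0],0,60],[[0,0.01,0],0,60],[[0,0.01,0],0,60],[[0,0.01,-0.2],0,60],[[0,0.01,-0.4],0,60]]' >/dev/null
python3 -m handwheel '[[[0,0,0],0,255],[[0,0,0],0,255],[[0,0,0],0,255],[[0,0,0],0,255],[[0,0,0],0,255]]'
python3 -m handwheel '[[[0,0,0.08],0,255],[[0,0,0.13],0,255],[[0,0,0.17],0,255],[[0,0,0.19],0,255],[[0,0,0.2],0,255]]'
python3 - <<'E'
from h import *
im=r.get_image('scene');cv2.imwrite('pics/s2.png',cv2.resize(im[120:300,180:450],(800,533)))
E
```

```text
clock: 35.2
tool_pos: [0.4587, -0.0292, 0.0911]
tcp_rot: [[-0.105, -0.994, -0.001], [-0.994, 0.105, -0.001], [0.001, 0.001, -1.0]]
contact_force: [-0.2, 0.1, -1.0]
width: -0.0
gripper_force: 0.0
clock: 35.7
tool_pos: [0.4587, -0.0293, 0.0617]
tcp_rot: [[-0.105, -0.995, -0.001], [-0.995, 0.105, -0.001], [0.001, 0.001, -1.0]]
contact_force: [-7.4, 1.2, 18.8]
width: 0.0001
gripper_force: 9.2
```

View pics/s2.png

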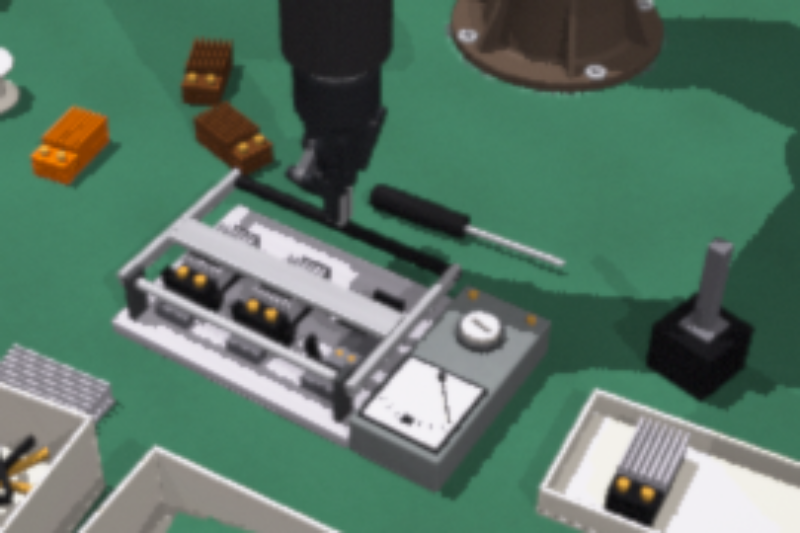

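The clamp is shut: the push met 19 N with the finger tip at 62 mm, the top of the bar. The scene view shows the frame flat over both modules and the tool in its holder on the right. Next I go above the tool.

```bash
python3 -m handwheel '[[[0,0,-0.3],0,255],[[0,0,-0.6],0,0],[[0,0,-0.9],0,0],[[-0.3,0.1,-1],0,0],[[-0.6,0.15,-1],0,0]]' >/dev/null
python3 -m handwheel '[[[-0.8,0.2,-0.27],0,0],[[-0.8,0.2,-0.27],0,0],[[-0.8,0.2,-0.27],0,0],[[-0.8,0.2,-0.27],0,0],[[-0.8,0.2,-0.27],0,0]]' >/dev/null
python3 -m handwheel '[[[-0.73,0.13,0],0,0],[[-0.73,0.13,0],0,0],[[-0.73,0.13,0],0,0],[[-0.73,0.13,0],0,0],[[-0.73,0.13,0],0,0]]'
python3 - <<'E'
from h import *
s=r.read_state();k=r.calibration('wrist');im=r.get_image('wrist');cv2.imwrite('pics/w11.png',im)
t=np.array(s['tool_pos']);R=np.array(s['tcp_rot']);print(t,R[:,0],s['q'])
print(lm('wrist','tool_center'),[at_z('wrist',x[1:],.072,k) for x in lm('wrist','tool_center')],[at_z('wrist',x[1:],.05,k) for x in lm('wrist','stand_mouth')],[at_z('wrist',x[1:],.052,k) for x in lm('wrist','trimmer_slot')])
def rect(c,z,half,n):
    g=np.linspace(-half,half,n);
    P=np.array([[proj('wrist',[c[0]-a,c[1]-b,z],k) for b in g] for a in g]).astype(np.float32)
    return cv2.remap(im,P[...,0],P[...,1],1)   # up=+x, left=+y
c=(.421,.296)
cv2.imwrite('pics/rectT.png',np.hstack([rect(c,.142,.06,399),rect(c,.05,.06,399)]))
E
```

```text
clock: 37.25
tool_pos: [0.421, 0.2949, 0.2517]
tcp_rot: [[-0.105, -0.994, -0.001], [-0.994, 0.105, -0.001], [0.001, 0.001, -1.0]]
contact_force: [-0.3, -0.3, -0.6]
width: 0.0854
gripper_force: 0.0
[0.421  0.2949 0.2517] [-0.1054 -0.9944  0.0012] [ 56.9189   4.5308 -17.4456  -0.0075 -68.1071 -62.9651]
[(0.81, 272.32800000000003, 188.79)] [array([0.4306, 0.3006, 0.072 ])] [array([0.4284, 0.3016, 0.05  ])] [array([0.5193, 0.1351, 0.052 ]), array([0.4262, 0.301 , 0.052 ])]
```

View pics/rectT.png

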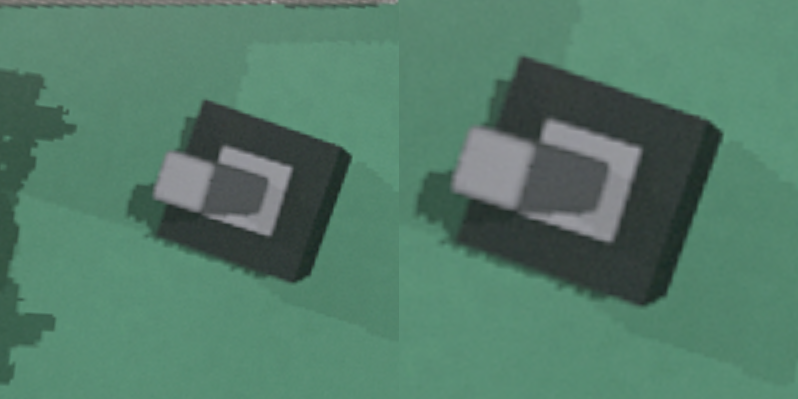

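Rectified view: the handle top is centred at (185,181) on its plane and the guard at (179,180), so the tool stands at about (0.427, 0.301) with its sides turned about -16°. I grip it.

```bash
python3 -m handwheel '[[[-0.044,-0.034,0],0.0286,0],[[-0.044,-0.034,0],0.0286,0],[[-0.044,-0.034,0.2],0.0286,0],[[-0.044,-0.034,0.5],0.0286,0],[[-0.044,-0.034,0.7],0.0286,0]]' 40
python3 -m handwheel '[[[0,0,0.2],0,0],[[0,0,0.38],0,0],[[0,0,0.41],0,0],[[0,0,0.41],0,0],[[0,0,0.41],0,0]]'
python3 -m handwheel '[[[0,0,0],0,150],[[0,0,0],0,255],[[0,0,0],0,255],[[0,0,0],0,255],[[0,0,0],0,255]]'
```

```text
clock: 38.0
tool_pos: [0.4259, 0.301, 0.1453]
tcp_rot: [[-0.279, -0.96, -0.001], [-0.96, 0.279, -0.0], [0.001, 0.001, -1.0]]
contact_force: [-0.6, 0.5, -1.0]
width: 0.0858
gripper_force: 0.0
clock: 38.5
tool_pos: [0.4274, 0.3028, 0.0872]
tcp_rot: [[-0.28, -0.96, 0.001], [-0.96, 0.28, 0.001], [-0.002, -0.001, -1.0]]
contact_force: [-0.7, -1.0, 0.2]
width: 0.0852
gripper_force: 0.0
clock: 39.0
tool_pos: [0.4268, 0.3023, 0.086]
tcp_rot: [[-0.281, -0.96, 0.0], [-0.96, 0.281, 0.0], [-0.0, -0.0, -1.0]]
contact_force: [-1.0, 0.2, 0.9]
width: 0.0156
gripper_force: 43.0
```

```bash
python3 -m handwheel '[[[0,0,0],0,255],[[0,0,-0.2],0,255],[[0,0,-0.4],0,255],[[0,0,-0.6],0,255],[[0,0,-0.8],0,255]]' 60
python3 -m handwheel '[[[0,0,-0.1],0,255],[[0,0,-0.1],0,255],[[0,0,-0.1],0,255],[[0,0,-0.1],0,255],[[0,0,-0.1],0,255]]'
python3 - <<'E'
from h import *
s=r.read_state();t=np.array(s['tool_pos'])
im=r.get_image('scene');u,v=proj('scene',t-[0,0,.06]);u,v=int(u),int(v);print(u,v,proj('scene',t-[0,0,.084]),s['q'])
k=r.calibration('wrist');w=r.get_image('wrist');print(lm('wrist','tool_tip'),lm('scene','tool_tip'),proj('wrist',t-[0,0,.084],k))
a=cv2.resize(im[v-35:v+35,u-25:u+25],(400,560),interpolation=cv2.INTER_CUBIC);b=cv2.resize(w[120:320,210:350],(392,560),interpolation=cv2.INTER_CUBIC)
cv2.imwrite('pics/tool.png',np.hstack([a,b]))
E
```

```text
clock: 39.5
tool_pos: [0.4266, 0.302, 0.2069]
tcp_rot: [[-0.281, -0.96, -0.0], [-0.96, 0.281, -0.0], [0.0, 0.0, -1.0]]
contact_force: [0.6, 0.6, 0.3]
width: 0.0152
gripper_force: 58.9
clock: 40.0
tool_pos: [0.4264, 0.3018, 0.2196]
tcp_rot: [[-0.281, -0.96, -0.001], [-0.96, 0.281, -0.002], [0.002, 0.001, -1.0]]
contact_force: [0.2, -1.1, 0.3]
width: 0.0151
gripper_force: 59.0
424 196 [422.4031 204.3933] [ 56.821    6.6912 -19.3232  -0.0106 -64.1062 -73.1326]
[(0.71, 282.296, 211.51200000000003)] [(0.68, 422.576, 201.684)] [281.6809 209.2737]
```

View pics/tool.png

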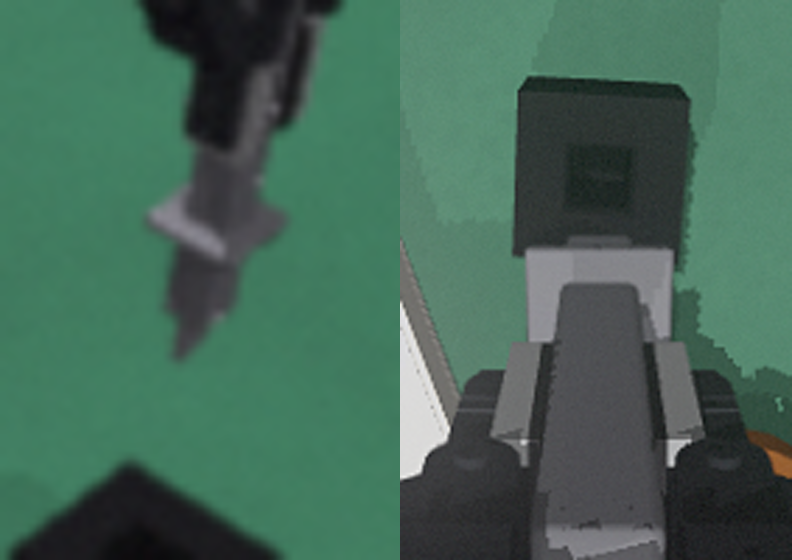

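The wrist crop shows the thin blade edge as a wide strip along the closing line. The scene crop agrees: its lowest point is at the near left, rising to the right. So the blade runs along gripper y, heading -16°. I carry it to the trimmer with about 85° turn.

```bash
python3 -m handwheel '[[[0.9,-0.883,0],-0.119,255],[[0.9,-0.883,0],-0.119,255],[[0.9,-0.883,0],-0.119,255],[[0.9,-0.883,0],-0.119,255],[[0.9,-0.883,0],-0.119,255]]' >/dev/null
python3 -m handwheel '[[[0,0,0],-0.1166,255],[[0,0,0],-0.1166,255],[[0,0,0],-0.1166,255],[[0,0,0],-0.1166,255],[[0,0,0],-0.1166,255]]' >/dev/null
python3 -m handwheel '[[[0,0,0],0,255],[[0,0,0],0,255],[[0,0,0],0,255],[[0,0,0],0,255],[[0,0,0],0,255]]'
python3 - <<'E'
from h import *
s=r.read_state();k=r.calibration('wrist');im=r.get_image('wrist');cv2.imwrite('pics/w12.png',im)
t=np.array(s['tool_pos']);R=np.array(s['tcp_rot']);print(t,R[:,0],np.degrees(np.arctan2(R[1,0],R[0,0])),s['q'])
def rect(c,z,half,n):
    g=np.linspace(-half,half,n)
    P=np.array([[proj('wrist',[*(np.array(c)+R[:2,0]*a+R[:2,1]*b),z],k) for b in g] for a in g]).astype(np.float32)
    return cv2.remap(im,P[...,0],P[...,1],cv2.INTER_CUBIC)
cv2.imwrite('pics/rectS.png',np.hstack([rect(t[:2],.052,.04,400),cv2.resize(im[110:310,180:380],(400,400))]))
for z,h in(('tip',-.084),):print(proj('wrist',t+[0,0,h],k),lm('wrist','tool_tip'),lm('wrist','trimmer_slot'),[at_z('wrist',x[1:],.052,k) for x in lm('wrist','trimmer_slot')])
E
```

```text
clock: 41.7
tool_pos: [0.516, 0.1354, 0.2208]
tcp_rot: [[0.905, -0.426, -0.0], [-0.426, -0.905, -0.0], [-0.0, 0.0, -1.0]]
contact_force: [0.1, -0.7, -0.6]
width: 0.015
gripper_force: 59.0
[0.516  0.1354 0.2208] [ 0.9049 -0.4255 -0.    ] -25.18432074373602 [ 35.7816   7.643  -18.0464   0.0004 -64.3126  29.0339]
[280.7327 211.0096] [(0.89, 278.824, 211.302), (0.43, 130.59199999999998, 199.29)] [(0.77, 276.08, 186.396)] [array([0.517 , 0.1398, 0.052 ])]
```

View pics/rectS.png

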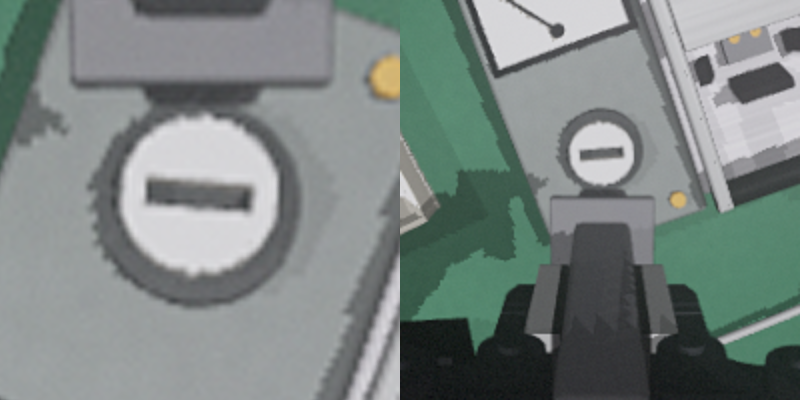

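Rectified view: the slot centre is at (200,195) with TCP at (200,200), and the slot slants 4.4° to the blade line. I check where the tool tip is in the hand before inserting.

```bash
python3 - <<'E'
from h import *
s=r.read_state();k=r.calibration('wrist');im=cv2.imread('pics/w12.png')
t=np.array(s['tool_pos']);R=np.array(s['tcp_rot'])
f=lambda uv,dz:R.T@(at_z('wrist',uv,t[2]+dz,k)-t)*1000
print('tip lm',f((278.8,211.3),-.084))
g=cv2.cvtColor(im,6).astype(int)
print('col profile 281',list(g[190:235,281]));print('col 262',list(g[195:235,262]));print('col 300',list(g[195:235,300]))
print('row 206',list(g[206,255:310])); 
for row in (204,205,206,208,209,210): print(row,'tipplane',f((281,row),-.084)[0],'guard',f((281,row),-.036)[0]-15)
E
```

```text
tip lm [-0.212 -1.376 84.   ]
col profile 281 [np.int64(202), np.int64(216), np.int64(212), np.int64(214), np.int64(213), np.int64(214), np.int64(213), np.int64(213), np.int64(214), np.int64(213), np.int64(215), np.int64(203), np.int64(161), np.int64(116), np.int64(84), np.int64(68), np.int64(73), np.int64(71), np.int64(78), np.int64(116), np.int64(139), np.int64(144), np.int64(145), np.int64(146), np.int64(146), np.int64(144), np.int64(144), np.int64(145), np.int64(145), np.int64(146), np.int64(137), np.int64(104), np.int64(72), np.int64(74), np.int64(75), np.int64(73), np.int64(77), np.int64(75), np.int64(74), np.int64(74), np.int64(76), np.int64(75), np.int64(76), np.int64(74), np.int64(72)]
col 262 [np.int64(99), np.int64(129), np.int64(149), np.int64(154), np.int64(157), np.int64(157), np.int64(156), np.int64(156), np.int64(154), np.int64(153), np.int64(153), np.int64(155), np.int64(134), np.int64(94), np.int64(116), np.int64(140), np.int64(145), np.int64(145), np.int64(144), np.int64(143), np.int64(145), np.int64(143), np.int64(144), np.int64(143), np.int64(143), np.int64(144),
[... 1261 characters left out ...]
t64(72), np.int64(71), np.int64(73), np.int64(76), np.int64(80), np.int64(79), np.int64(80), np.int64(103), np.int64(148), np.int64(159), np.int64(156), np.int64(157), np.int64(154), np.int64(156), np.int64(156), np.int64(155), np.int64(158), np.int64(157), np.int64(157), np.int64(158), np.int64(155), np.int64(155), np.int64(153), np.int64(153), np.int64(153)]
204 tipplane 5.313548299008786 guard 4.000470417364131
205 tipplane 4.560988554407947 guard 3.4076570850680703
206 tipplane 3.807092523274285 guard 2.8137911207676503
208 tipplane 2.2952200508307126 guard 1.622844933669537
209 tipplane 1.5372075435736623 guard 1.0257363006700402
210 tipplane 0.7777866141900195 guard 0.42751821234791443
```

```bash
python3 -m handwheel '[[[-0.014,0,0.1],-0.0121,255],[[-0.014,0,0.3],-0.0121,255],[[-0.014,0,0.5],-0.0121,255],[[-0.014,0,0.52],-0.0121,255],[[-0.014,0,0.52],-0.0121,255]]' 60
python3 -m handwheel '[[[0,0,0.01],0,255],[[0,0,0.03],0,255],[[0,0,0.05],0,255],[[0,0,0.06],0,255],[[0,0,0.06],0,255]]'
python3 - <<'E'
from h import *
s=r.read_state();print(s['tool_pos'],s['contact_force'])
im=r.get_image('wrist');cv2.imwrite('pics/w13.png',im)
E
```

```text
clock: 42.4
tool_pos: [0.514, 0.1361, 0.1428]
tcp_rot: [[0.935, -0.355, -0.001], [-0.355, -0.935, -0.001], [-0.001, 0.002, -1.0]]
contact_force: [0.2, -0.3, -0.3]
width: 0.0151
gripper_force: 59.0
clock: 42.9
tool_pos: [0.514, 0.1363, 0.1338]
tcp_rot: [[0.935, -0.355, -0.0], [-0.355, -0.935, -0.0], [-0.0, 0.0, -1.0]]
contact_force: [-0.6, 0.6, -0.9]
width: 0.015
gripper_force: 59.2
[0.514  0.1363 0.1338] [-0.6016  0.5712 -0.894 ]
```

```bash
python3 -m handwheel '[[[0,0,0.01],0,255],[[0,0,0.02],0,255],[[0,0,0.03],0,255],[[0,0,0.03],0,255],[[0,0,0.03],0,255]]'
python3 - <<'E'
from h import *
s=r.read_state();print(s['contact_force'])
im=r.get_image('wrist');cv2.imwrite('pics/w14.png',im);cv2.imwrite('pics/w14c.png',cv2.resize(im[100:300,180:380],(600,600),interpolation=2))
E
```

```text
clock: 43.45
tool_pos: [0.514, 0.1363, 0.1292]
tcp_rot: [[0.935, -0.355, -0.0], [-0.355, -0.935, -0.0], [-0.0, 0.0, -1.0]]
contact_force: [-0.5, -0.3, -0.3]
width: 0.0154
gripper_force: 59.2
[-0.5169 -0.2567 -0.3065]
```

View pics/w14c.png

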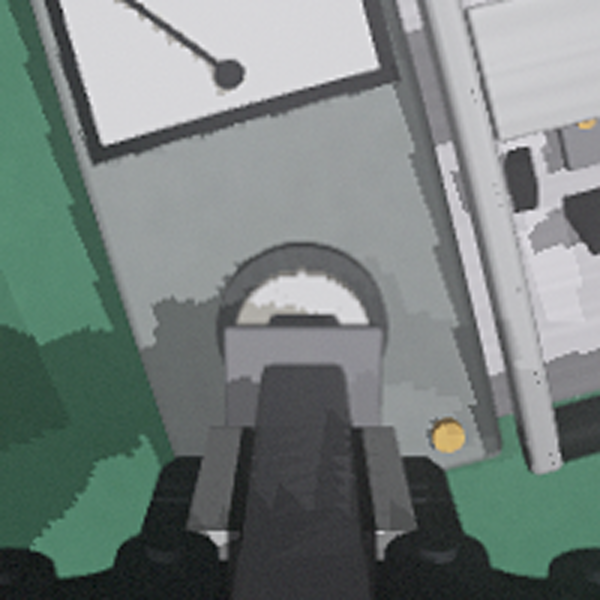

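The picture shows the blade sunk in the slot, with the guard over the disc at (300,330) and no force, and the needle still to the left. Now I turn clockwise.

```bash
cat >> h.py <<'E'
def needle(cam,piv,yaw=-5.9,z=.05):
    "needle heading relative to the jig x, clockwise rad, from dark pixels 15-38 mm from the pivot on the white dial"
    k=r.calibration(cam);g=cv2.cvtColor(r.get_image(cam),6);best=[]
    for a in np.radians(np.arange(-75,76,1.)):
        h=np.radians(yaw)-a;v=[]
        for q in np.arange(.014,.036,.001):
            u=proj(cam,[piv[0]+q*np.cos(h),piv[1]+q*np.sin(h),z],k).astype(np.float32)
            v.append(cv2.getRectSubPix(g,(1,1),(float(u[0]),float(u[1])))[0,0])
        best.append((np.mean(v),a))
    best.sort();return [(round(float(m)),round(float(a),3)) for m,a in best[:5]]
E
python3 -m handwheel '[[[0.001,-0.001,0],0.024,255],[[0.002,-0.002,0],0.048,255],[[0.003,-0.003,0],0.072,255],[[0.004,-0.004,0],0.095,255],[[0.005,-0.004,0],0.119,255]]'
python3 -m handwheel '[[[0.001,-0.001,0],0.024,255],[[0.002,-0.002,0],0.048,255],[[0.003,-0.003,0],0.072,255],[[0.004,-0.004,0],0.095,255],[[0.004,-0.004,0],0.103,255]]'
python3 -m handwheel '[[[0,0,0],0,255],[[0,0,0],0,255],[[0,0,0],0,255],[[0,0,0],0,255],[[0,0,0],0,255]]'
python3 - <<'E'
from h import *
s=r.read_state();R=np.array(s['tcp_rot']);print(s['tool_pos'],np.degrees(np.arctan2(R[1,0],R[0,0])),s['ft_torque'],s['q'][5])
c=np.array([.5155,.1355]);h=np.radians(-5.9);X=np.array([np.cos(h),np.sin(h)]);Y=np.array([-X[1],X[0]])
# pivot from the first top picture and, for check, in the jig frame
p=at_z('top',(205+148.5/5.5-.5,140+188.5/5.5-.5),.05)[:2];print('pivot',p,X@(p-c),Y@(p-c))
for cam in('wrist','top','scene'): print(cam,proj(cam,[*p,.05]),needle(cam,p))
E
```

```text
clock: 44.0
tool_pos: [0.5144, 0.137, 0.1292]
tcp_rot: [[0.44, -0.898, -0.001], [-0.898, -0.44, 0.001], [-0.001, 0.001, -1.0]]
contact_force: [-3.7, 2.3, 1.4]
width: 0.0154
gripper_force: 59.2
clock: 44.5
tool_pos: [0.5152, 0.1368, 0.1292]
tcp_rot: [[-0.19, -0.982, -0.001], [-0.982, 0.19, 0.001], [-0.0, 0.001, -1.0]]
contact_force: [-3.2, 3.2, 0.7]
width: 0.0154
gripper_force: 59.2
clock: 45.0
tool_pos: [0.5153, 0.1367, 0.1292]
tcp_rot: [[-0.183, -0.983, -0.001], [-0.983, 0.183, 0.0], [-0.0, 0.001, -1.0]]
contact_force: [-4.4, 3.5, 1.9]
width: 0.015
gripper_force: 59.2
[0.5153 0.1367 0.1292] -100.53224453339516 [1.6519 1.8959 0.0813] -46.400510445321345
pivot [0.577  0.1291] 0.06181265624284745 -5.564288195590026e-05
wrist [196.7835 216.109 ] [(66, -0.07), (67, -0.052), (103, -0.035), (108, -0.087), (149, -0.017)]
top [231.5    173.7727] [(30, -0.611), (30, -0.628), (30, -0.593), (30, -0.646), (30, -0.576)]
scene [328.0736 245.2967] [(176, -0.227), (176, -0.244), (178, -0.262), (179, -0.209), (181, -0.279)]
```

```bash
python3 -m handwheel '[[[0.001,0,0],0.01,255],[[0.001,0,0],0.019,255],[[0.001,0,0],0.019,255],[[0.001,0,0],0.019,255],[[0.001,0,0],0.019,255]]'
python3 - <<'E'
from h import *
print(needle('wrist',[.577,.1291]),needle('wrist',[.5775,.13]))
E
```

```text
clock: 45.65
tool_pos: [0.5154, 0.1366, 0.1292]
tcp_rot: [[-0.299, -0.954, -0.001], [-0.954, 0.299, 0.001], [-0.0, 0.001, -1.0]]
contact_force: [-3.6, 3.2, 1.3]
width: 0.0153
gripper_force: 59.2
[(64, 0.0), (66, -0.017), (101, 0.017), (105, -0.035), (153, 0.035)] [(74, 0.035), (79, 0.017), (105, 0.052), (117, 0.0), (145, 0.07)]
```

```bash
python3 -m handwheel '[[[0,0,0],-0.012,255],[[0,0,0],-0.012,255],[[0,0,-0.05],-0.012,255],[[0,0,-0.15],-0.012,255],[[0,0,-0.4],-0.012,255]]'
python3 -m handwheel '[[[0,0,-0.25],0,255],[[0,0,-0.25],0,255],[[0,0,-0.25],0,255],[[0,0,-0.25],0,255],[[0,0,-0.25],0,255]]'
python3 - <<'E'
from h import *
print(needle('wrist',[.577,.1291]),needle('top',[.577,.1291]))
s=r.read_state();R=np.array(s['tcp_rot']);a=np.degrees(np.arctan2(R[1,0],R[0,0]));print(a,'turn',(a+106.3)/360,to_tool([.4268,.3023,s['tool_pos'][2]],s))
E
```

```text
clock: 46.25
tool_pos: [0.5142, 0.1349, 0.1878]
tcp_rot: [[-0.229, -0.973, -0.005], [-0.973, 0.229, -0.003], [0.004, 0.004, -1.0]]
contact_force: [1.3, 1.0, 0.1]
width: 0.0154
gripper_force: 59.0
clock: 46.75
tool_pos: [0.5153, 0.1358, 0.2258]
tcp_rot: [[-0.228, -0.974, -0.002], [-0.974, 0.228, -0.001], [0.001, 0.001, -1.0]]
contact_force: [0.2, -0.0, -1.3]
width: 0.0153
gripper_force: 59.0
[(95, -0.017), (105, -0.035), (121, 0.0), (135, -0.052), (164, 0.017)] [(42, -0.436), (43, -0.419), (43, -0.454), (45, -0.401), (46, -0.471)]
-103.17879872557693 turn 0.008670003540064088 [-0.9453  0.8283 -0.0003]
```

```bash
python3 -m handwheel '[[[-0.945,0.828,0],0.0087,255],[[-0.945,0.828,0],0.0087,255],[[-0.945,0.828,0],0.0087,255],[[-0.945,0.828,0],0.0087,255],[[-0.945,0.828,0],0.0087,255]]' >/dev/null
python3 -m handwheel '[[[0,0,0],0,255],[[0,0,0],0,255],[[0,0,0.2],0,255],[[0,0,0.4],0,255],[[0,0,0.4],0,255]]'
python3 -m handwheel '[[[0,0,0],0,255],[[0,0,0],0,255],[[0,0,0],0,255],[[0,0,0],0,255],[[0,0,0],0,255]]'
python3 - <<'E'
from h import *
s=r.read_state();R=np.array(s['tcp_rot']);a=np.degrees(np.arctan2(R[1,0],R[0,0]));print(a,to_tool([.4268,.3023,.086],s))
k=r.calibration('wrist');r.get_image('wrist');print(lm('wrist','stand_mouth'),[at_z('wrist',x[1:],.05,k) for x in lm('wrist','stand_mouth')])
E
```

```text
clock: 47.85
tool_pos: [0.4259, 0.2994, 0.1632]
tcp_rot: [[-0.283, -0.959, -0.005], [-0.959, 0.283, -0.005], [0.006, 0.003, -1.0]]
contact_force: [-0.1, 0.0, 0.2]
width: 0.0154
gripper_force: 59.1
clock: 48.35
tool_pos: [0.4273, 0.3028, 0.1675]
tcp_rot: [[-0.281, -0.96, 0.001], [-0.96, 0.281, 0.001], [-0.001, -0.0, -1.0]]
contact_force: [0.0, 0.3, -0.8]
width: 0.0152
gripper_force: 59.1
-106.29255808291335 [0.0043 0.0024 0.5432]
[(0.98, 280.504, 196.896)] [array([0.428 , 0.3021, 0.05  ])]
```

```bash
python3 -m handwheel '[[[0.003,0.002,0.12],0,255],[[0.003,0.002,0.22],0,255],[[0.003,0.002,0.3],0,255],[[0.003,0.002,0.3],0,255],[[0.003,0.002,0.3],0,255]]'
python3 -m handwheel '[[[0,0,0.08],0,255],[[0,0,0.16],0,255],[[0,0,0.22],0,255],[[0,0,0.235],0,255],[[0,0,0.235],0,255]]'
```

```text
clock: 49.0
tool_pos: [0.4268, 0.3023, 0.1219]
tcp_rot: [[-0.28, -0.96, 0.0], [-0.96, 0.28, -0.0], [0.0, -0.0, -1.0]]
contact_force: [-0.3, 0.7, -0.2]
width: 0.0151
gripper_force: 59.1
clock: 49.5
tool_pos: [0.4265, 0.3019, 0.0861]
tcp_rot: [[-0.28, -0.96, -0.0], [-0.96, 0.28, -0.001], [0.001, 0.0, -1.0]]
contact_force: [0.3, -0.6, 0.3]
width: 0.0154
gripper_force: 59.1
```

```bash
python3 -m handwheel '[[[0,0,0.005],0,255],[[0,0,0.005],0,0],[[0,0,0.005],0,0],[[0,0,0.005],0,0],[[0,0,0.005],0,0]]'
python3 -m handwheel '[[[0,0,-0.2],0,0],[[0,0,-0.5],0,0],[[0,0,-0.8],0,0],[[0,0,-1],0,0],[[0,0,-1],0,0]]'
python3 -m handwheel '[[[-0.9,0,0],0,0],[[-0.9,0,0],0,0],[[-0.9,0,0],0,0],[[-0.9,0,0],0,0],[[-0.9,0,0],0,0]]'
python3 -m handwheel '[[[-0.9,0,0],0,0],[[-0.9,0,0],0,0],[[-0.9,0,0],0,0],[[-0.9,0,0],0,0],[[-0.9,0,0],0,0]]'
python3 - <<'E'
from h import *
for c in('top','scene'):
    cv2.imwrite(f'pics/{c}9.png',r.get_image(c))
    print(c,'needle',needle(c,[.577,.1291]),{n:[tuple(round(v,2) for v in x) for x in lm(c,n,3)] for n in('tool_center','stand_mouth','clamp_handle','aged0_center')})
h=np.radians(-5.9);hd=np.array([.6195-.16*np.cos(h),-.0445-.16*np.sin(h),.055])
print('expected handle shut',proj('top',hd),proj('scene',hd),'tool',proj('top',[.4267,.301,.072]),proj('scene',[.4267,.301,.072]))
E
```

```text
clock: 50.0
tool_pos: [0.4267, 0.3022, 0.0857]
tcp_rot: [[-0.281, -0.96, -0.0], [-0.96, 0.281, -0.0], [0.0, 0.0, -1.0]]
contact_force: [-0.2, -0.5, 0.1]
width: 0.0725
gripper_force: 0.0
clock: 50.5
tool_pos: [0.4285, 0.3039, 0.2408]
tcp_rot: [[-0.28, -0.96, 0.006], [-0.96, 0.28, 0.006], [-0.008, -0.004, -1.0]]
contact_force: [0.6, 0.1, -1.2]
width: 0.0852
gripper_force: 0.0
clock: 51.0
tool_pos: [0.4642, 0.432, 0.2339]
tcp_rot: [[-0.28, -0.96, -0.002], [-0.96, 0.28, -0.002], [0.003, 0.001, -1.0]]
contact_force: [-0.4, -0.9, 0.3]
width: 0.0855
gripper_force: 0.0
clock: 51.5
tool_pos: [0.5022, 0.5608, 0.2346]
tcp_rot: [[-0.281, -0.96, -0.001], [-0.96, 0.281, -0.002], [0.002, 0.001, -1.0]]
contact_force: [0.3, -0.2, 0.9]
width: 0.0853
gripper_force: 0.0
top needle [(172, -0.07), (172, -0.052), (173, -0.087), (173, -0.035), (175, -0.017)] {'tool_center': [(0.65, 164.53, 224.49)], 'stand_mouth': [(0.96, 171.81, 227.39), (0.73, 110.49, 227.51)], 'clamp_handle': [(0.86, 284.7, 219.11)], 'aged0_center': [(0.96, 375.98, 284.38), (0.89, 393.62, 228.98), (0.71, 172.42, 175.39)]}
scene needle [(165, -0.192), (166, -0.175), (168, -0.209), (170, -0.157), (172, -0.227)] {'tool_center': [(0.82, 418.21, 220.0)], 'stand_mouth': [], 'clamp_handle': [(0.61, 292.1, 194.5)], 'aged0_center': [(0.9, 251.78, 145.99), (0.84, 396.2, 282.28), (0.81, 204.29, 168.0)]}
expected handle shut [285.6992 215.8756] [293.6216 195.8928] tool [166.1799 224.6586] [417.8673 223.5358]
```

```bash
python3 -m handwheel '[[[0.8,-0.65,0],0,0],[[0.8,-0.65,0],0,0],[[0.8,-0.65,0],0,0],[[0.8,-0.65,0],0,0],[[0.8,-0.65,0],0,0]]' >/dev/null
python3 -m handwheel '[[[0.9,-0.64,0],0,0],[[0.9,-0.64,0],0,0],[[0.9,-0.64,0],0,0],[[0.9,-0.64,0],0,0],[[0.9,-0.64,0],0,0]]'
python3 -m handwheel '[[[0,0,0],0,0],[[0,0,0],0,0],[[0,0,0],0,0],[[0,0,0],0,0],[[0,0,0],0,0]]' >/dev/null
python3 - <<'E'
from h import *
k=r.calibration('wrist');im=r.get_image('wrist');cv2.imwrite('pics/w20.png',im)
h=np.radians(-5.9);X=np.array([np.cos(h),np.sin(h)]);Y=np.array([-X[1],X[0]]);p=np.array([.577,.1291])
a=np.arange(-.02,.065,.0005);b=np.arange(-.03,.0301,.0005)
P=np.array([[proj('wrist',[*(p+X*u+Y*v),.05],k) for v in b] for u in a]).astype(np.float32)
w=cv2.cvtColor(cv2.remap(im,P[...,0],P[...,1],1),6)
for u in range(-14,64,4):
    i=int(round((u/1000+.02)/.0005));row=w[i];d=np.nonzero(row<110)[0]
    print(u,'dark y mm:',f'{b[d].mean()*1e3:.1f} n={len(d)} {b[d].min()*1e3:.1f}..{b[d].max()*1e3:.1f}' if len(d) else '-',int(np.median(row)))
E
```

```text
clock: 53.1
tool_pos: [0.6172, 0.2612, 0.2359]
tcp_rot: [[-0.282, -0.959, 0.0], [-0.959, 0.282, 0.0], [-0.0, -0.0, -1.0]]
contact_force: [-0.1, -0.1, 0.4]
width: 0.0856
gripper_force: 0.0
-14 dark y mm: - 158
-10 dark y mm: 5.1 n=30 -25.5..29.5 120
-6 dark y mm: - 140
-2 dark y mm: - 211
2 dark y mm: 2.3 n=14 -1.0..5.5 211
6 dark y mm: 2.8 n=2 2.5..3.0 212
10 dark y mm: 2.8 n=2 2.5..3.0 212
14 dark y mm: 2.8 n=2 2.5..3.0 212
18 dark y mm: 2.8 n=2 2.5..3.0 212
22 dark y mm: 2.8 n=2 2.5..3.0 212
26 dark y mm: 3.0 n=3 2.5..3.5 212
30 dark y mm: 3.3 n=2 3.0..3.5 212
34 dark y mm: 3.3 n=2 3.0..3.5 212
38 dark y mm: 3.3 n=2 3.0..3.5 212
42 dark y mm: 3.5 n=3 3.0..4.0 212
46 dark y mm: -10.7 n=4 -25.5..4.0 212
50 dark y mm: 3.0 n=17 -1.0..7.0 211
54 dark y mm: 1.8 n=22 -7.5..7.5 211
58 dark y mm: 3.6 n=12 0.0..7.5 211
62 dark y mm: - 212
```

```bash
python3 -c "
from station import r
print(r.sign_off())"
```

```text
the job is handed in; nothing more can be done
None
```

The job is handed in: the aged module is flat in the tray, both fresh modules are in nest0 and nest1 under the shut clamp, the needle reads about -0.02 rad in the middle band, and the tool is back upright in its holder; I viewed 19 pictures, over the limit of 14.

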